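# Pin the hasp of the steel case

## Robot

A 6-joint arm with a two-finger parallel gripper is mounted at the origin on the work surface. World frame = base frame: x ahead of the robot, y to its left, z up, the work surface at z = 0. Lengths are in m, angles in rad, forces in N, time in s.
With the tool pointing down it reaches from about 0.35 to 0.975 m from the base axis. Payload 4.9 kg.
Tool frame: the origin (TCP) lies on the centre line of the jaws, within the pads' length; the fingertips stand ctrl.nose_length ahead of it and the grasp point (between the pads) lies 2 mm behind it (ctrl.nose_length is the distance from the TCP to the fingertips, in m); z points along the fingers, y is the direction in which the jaws open and shut (so a half turn about z gives the same grasp; the last joint's range is limited). The gripper opens to 85 mm and grips with 20 to 120 N. Pads are 22 mm wide; open, the fingers measure 114 mm over their backs; the gripper's body (76 mm by 85 mm) begins 54 mm behind the grasp point. The pads swing forward as they close: fully open they stand 13 mm farther back than shut.
Start: joints at [1.156, 0.053, 1.613, -0, 1.476, -0.119], TCP at [0.182, 0.598, 0.248] pointing down, gripper open.
Joint ranges: [-3.01, 3.01], [-1.01, 2.22], [0.06, 2.58], [-1.02, 4.17], [0.09, 2.62], [-3.14, 3.14]. Speed limits (rad/s): [2.57, 2.57, 3.14, 3.14, 3.14, 3.14].

## Interface

Orientations are given as a rotation vector (axis times angle).
In Python, from station import sensors, get_image, order, ctrl gives the robot as it stands.
- The arm moves only by the tool move_arm, never from a script. Its argument "increments" is a list of rows, each a list of 5 numbers: the shift along the tool's x, y, z in cm, then the turn about the tool's z in degrees, then the finger opening in cm, from 0 to 8.54. In form: [[dx, dy, dz, twist, gripper], ...]. A call has 1 to 5 rows; each row is the pose to reach, as a shift and turn from the pose commanded when the call began, along the tool's axes at that moment; what a row does not reach only later rows make up. A row lasts 1/8 s, in which the tool goes at most 62.5 mm and 10.7 degrees, less where a joint would pass 70% of its speed; a pose out of reach is approached as far as the arm can. A call with a gripper value outside its range is refused whole. The fingers move at their own pace and stop on an object; "newtons" is the grip in N (left out, the last holds). Time passes only in rows, so rows that repeat a pose let the fingers close. It gives the time, the measured TCP pose, the force and the opening at its end, in the units of the state.
- sensors.get_obs(): the state, without advancing time (a new reading comes with each control period).
- get_image(name): name is "side" or "top" or "wrist"; returns a dict with "image" (400x640x3 uint8, red, green, blue), "K" (3x3 intrinsics, pixels), "R" (3x3) and "t" (3): a world point X has camera coordinates R X + t. Camera axes: x right, y down, z forward; pixel columns grow to the right and rows downward; lengths in m; the calibration is good to about 2 mm. A picture is of the moment at which its call begins. There is no depth.
- order.finish_job(): hands the job in, once; it reports no verdict.
The state is a dict: "t": time; "q": joint angles; "dq": joint speeds; "effort": joint torques, N m; "tool_pos": TCP position; "tool_rot": TCP orientation; "contact_force": force on the tool from outside, world axes, zero at the start; "wrist_torque": the same for the moment, N m; "opening": finger opening in m.
Only numpy, scipy, OpenCV 4.12 (cv2) and the standard library are available. Lean on these libraries where they do the work, as an engineer would, in place of code of your own. Each camera call takes 0.05 s, during which the arm holds its last target.

## Task

Lock the olive steel case: take the linch pin with the red head from the cardboard tray and push it, ring still folded open, fully home through the hole of the yellow lug on the lid. Then flip the sprung ring over so that it snaps past the pin's far end and stays there. Feel your way gently, never ramming the pin or leaning hard on the ring, and leave the other loose things alone: the cartons, the plain pin and the roll of tape.

Things in the scene. Friction and masses are not known exactly. Their poses are not given: they have to be found in the camera images.
- pin_head (a point): Centre of the linch pin's red head: 32 mm long (x), 18 mm wide (y: grasp across this from above), 42 mm tall (z), flat underside on the tray at the start, pin level, about 0.15 kg. x points from head to tip, z up. The point is 12 mm behind the head's front face (shoulder), 20 mm ahead of its rear, 11 mm above the pin's axis.
- pin_shoulder (a point): Point on the pin's axis in the head's front face, 10 mm above the head's underside; axes as pin_head. The brass shank runs 36 mm on from here: 10 mm diameter, hemispherical nose. Fully home: this face meets the near face of the lug.
- ring (a joint): Sprung ring's angle about its hinge, which crosses the head (along y) on the pin's axis 27 mm behind the shoulder. About 2: folded back behind the head and up (start); pi/2: upright; 0: along the shank; -0.2: stop, snapped just below the tip. Friction holds it where left. Steel wire: two legs 23 mm either side of the axis (they pass outside the lug), bow across their ends.
- ring_bow: The ring's 5 mm thick cross bow with its tab; origin on the hinge, x out along the legs. Bow 63 mm from the hinge, sprung along the legs towards it (3 N at rest, 0.9 N per mm). Swung down, it meets the pin's nose at about 0.1 rad, must stretch 2.5 mm to pass it (some 5 to 15 N pressed down on the tab's outer half, clear of bow and nose) and snaps clear below about -0.1.
- ring_tab (a point): Centre of the orange thumb tab on the ring's bow, 76 mm from the hinge: a smooth plate 24 mm long (outwards from the bow), 26 mm wide, 4 mm thick. x points outward along the legs, z is the ring's upper face when closed.
- track_end (a point): End (-y) of the cross track on which the yellow lug sits, in the plane of the lug's near face and at the height of its hole's axis (30 mm above the lid). x points the way the pin goes in, z up. The lug sits stiffly (30 N to shift) somewhere along +y: its hole is exact in x and z but lies 23 to 43 mm to the +y side of this point; no reading tells where, so look or feel for it.
- plain_pin: Bystander: plain steel pin, 61 mm, lying in the tray; origin under it.
- carton_green: Bystander: green carton 50 x 85 x 35 mm in the tray; origin at the centre of its underside.
- carton_blue: Bystander: blue carton 50 x 85 x 30 mm in the tray; origin at the centre of its underside.
- tape_roll: Bystander: roll of brown tape, 90 mm across, 30 mm tall; origin at the centre of its underside.
- carton_red: Bystander: red carton 60 x 110 x 40 mm; origin at the centre of its underside.
- case: The olive case, fixed, 268 x 168 mm, 100 mm tall, flat lid, bail handle 22 mm high 85 mm to the lug's -y side; origin at the centre of its underside, axes as track_end. Lug: 18 mm thick (x), 34 mm wide (y), up to 12 mm above the hole's axis; round hole 11.2 mm, right through. Before it a 44 mm long, 34 mm wide grey seat 11 mm below the axis, which moves with the lug and keeps the head upright.
- tray: Shallow cardboard tray 300 x 240 mm, walls 35 mm high, 4 mm thick, fixed; origin at the centre of its underside.
- pin: The linch pin; origin under the shoulder, at the level of the head's underside; axes as pin_head.
Mind the look-alikes: they are no part of the job. What is shaped like the pin but pink is not meant.

How it is judged:
On the way, in this order (a step that is already met when the one before it is completed fails the run):
1. the pin is pushed fully home in the lug with the ring still open (x of pin_shoulder in the frame of track_end between -0.0025 and 0.003 m and y of pin_shoulder in the frame of track_end between 0.022 and 0.044 m and z of pin_shoulder in the frame of track_end between -0.003 and 0.003 m and angle between the x axis of pin_shoulder and the x axis of track_end, either way round below 0.12 rad and value of joint ring above 0.5 rad), for 0.2 s.
2. the ring is snapped over the pin's end with the pin still home (x of pin_shoulder in the frame of track_end between -0.0025 and 0.003 m and y of pin_shoulder in the frame of track_end between 0.022 and 0.044 m and z of pin_shoulder in the frame of track_end between -0.003 and 0.003 m and angle between the x axis of pin_shoulder and the x axis of track_end, either way round below 0.12 rad and value of joint ring below -0.07 rad), for 0.2 s.
At the end, for the whole second after the job is handed in: The pin's shoulder is within 2.5 mm of the lug's face, at hole height within 3 mm and on the lug's track (22 to 44 mm from its end), the pin in line with the hole (0.12 rad), the ring is past the pin's end (ring angle below -0.07), the pin is at rest and released (all of step 2 and linear speed of pin below 0.02 m/s and contact force between the fingers and pin below 0.1 N); the robot touches nothing.
It fails at once if the pin is rammed against the lug or case while it is being pushed in (over 20 N with the ring still open) (contact force between pin and case above 20 N and value of joint ring above 0.5 rad).
It fails at once if the ring is leaned on hard (over 25 N from the robot) (contact force between any of the fingers, the arm and ring_bow above 25 N).
It fails at once if a carton, the plain pin or the roll of tape is moved by more than 30 mm (distance of any of plain_pin, carton_green, carton_blue, tape_roll, carton_red from where it was at the start of the episode above 0.03 m).
It also fails if it takes over 72 s, if anything falls off the work surface, if the arm or the gripper's body presses on something with over 40 N, if the wrist force passes 120 N, or if a joint passes its speed limit or range.

## Working session

There is one attempt and no reset: what is moved stays moved. The work goes in short steps, Python scripts to look and compute and a tool call to move; the robot and the scene stay as the last step left them, time stands still between calls to the robot, and variables do not carry over. Pictures are saved under pics/ and viewed, and the job is handed in when it is done.

Besides the shell and the picture viewer there is one more tool, called after "Request:" as name(argument=value, ...), one argument or row to a line, values as JSON. move_arm: Moves the arm, as the interface text tells. Its arguments: {"type":"object","properties":{"increments":{"type":"array"},"newtons":{"type":"number"}},"required":["increments"]}

```bash
ls; mkdir -p pics; python3 - <<'E'
from station import sensors,get_image,ctrl
import cv2
print(sensors.get_obs()); print([a for a in dir(ctrl) if a[0]!='_'], ctrl.nose_length)
for n in ["side","top","wrist"]:
    d=get_image(n); cv2.imwrite(f"pics/{n}0.png",d["image"][:,:,::-1]); print(n,d["K"].tolist(),d["R"].round(4).tolist(),d["t"].round(4).tolist())
E
```

```text
pics
{'t': 0.0, 'q': array([ 1.15601794e+00,  5.33847139e-02,  1.61429388e+00,  9.35155403e-06,
        1.47598030e+00, -1.19023866e-01]), 'dq': array([-0.00106652,  0.00164669, -0.00097069, -0.00098904, -0.00026243,
       -0.00167209]), 'effort': array([ 2.75600087e-04, -3.93671215e+01, -3.70179391e+01, -1.20473242e-04,
        6.86994754e-03,  6.38693407e-06]), 'tool_pos': array([0.18193863, 0.59732357, 0.24704577]), 'tool_rot': array([-0.46279834, -3.10675589,  0.00312633]), 'contact_force': array([0.08972048, 0.12215508, 0.19310427]), 'wrist_torque': array([ 0.02983687,  0.04605743, -0.00067392]), 'opening': 0.08527482362733402}
['MotionError', 'nose_length'] 0.017
side [[444.92953964047024, 0.0, 320.45909954022125], [0.0, 444.92953964047024, 196.79612398551487], [0.0, 0.0, 1.0]] [[0.875, -0.4842, 0.0014], [-0.2689, -0.4883, -0.8302], [0.4027, 0.7261, -0.5574]] [-0.45, 0.222, 0.839]
top [[457.4594637667198, 0.0, 322.82835478988386], [0.0, 457.4594637667198, 199.54493214030114], [0.0, 0.0, 1.0]] [[0.0288, -0.9996, 0.0007], [-0.9794, -0.0284, -0.1999], [0.1998, 0.005, -0.9798]] [-0.0299, 0.5322, 0.9982]
wrist [[304.04122187068725, 0.0, 325.92905464454697], [0.0, 304.04122187068725, 197.5090180738761], [0.0, 0.0, 1.0]] [[0.2918, 0.9565, -0.0023], [0.9181, -0.2794, 0.281], [0.2681, -0.0842, -0.9597]] [-0.6253, -0.0358, 0.3791]
```

View pics/side0.png

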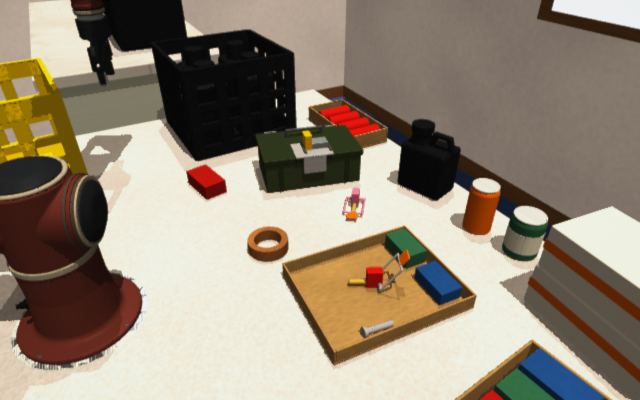

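View pics/top0.png

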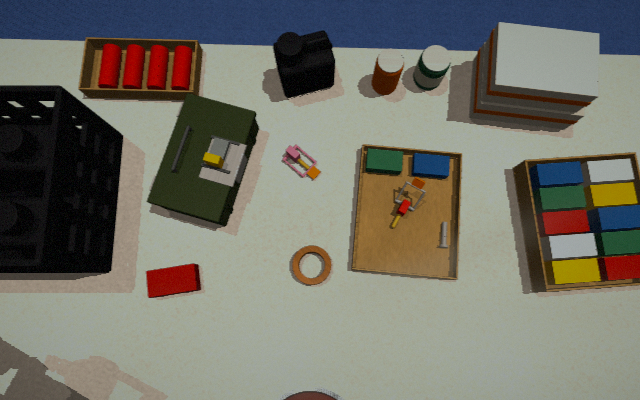

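View pics/wrist0.png

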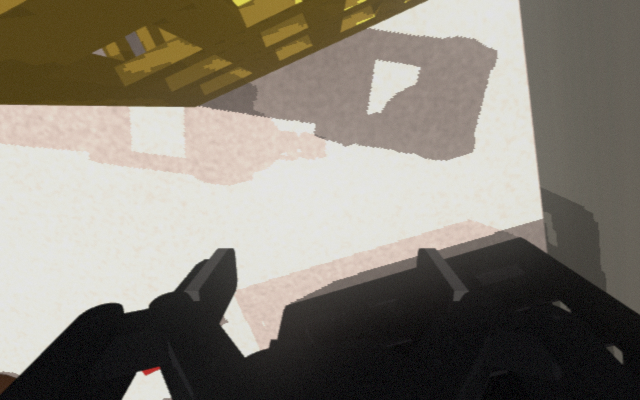

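Side view: the red-headed pin is at (374,278) in the tray. The yellow lug is at (308,140) on the olive case. Top view: the pin is at (405,207) with its shank towards the lower left, and the lug is at (213,158).

Things that could be taken for the pin or lug (top-view pixels):
- red-head pin (405,207): the target
- pink pin (293,155): look-alike
- plain pin (443,235)
- red carton (173,281)
- red cylinders (145,66)
- yellow crates and boxes (580,270)

I'll check the choice in close crops.

```bash
python3 - <<'E'
import cv2,numpy as np
s=cv2.imread("pics/side0.png");t=cv2.imread("pics/top0.png")
f=lambda im,x,y,w,h,k:cv2.resize(im[y:y+h,x:x+w],None,fx=k,fy=k,interpolation=cv2.INTER_NEAREST)
cv2.imwrite("pics/c1.png",np.hstack([f(s,335,240,80,60,5),f(t,375,165,80,60,5)]))
cv2.imwrite("pics/c2.png",np.hstack([f(s,250,115,120,90,3.3),f(t,145,90,120,135,3.3)[:297]]))
E
```

```text
(no output)
```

View pics/c1.png

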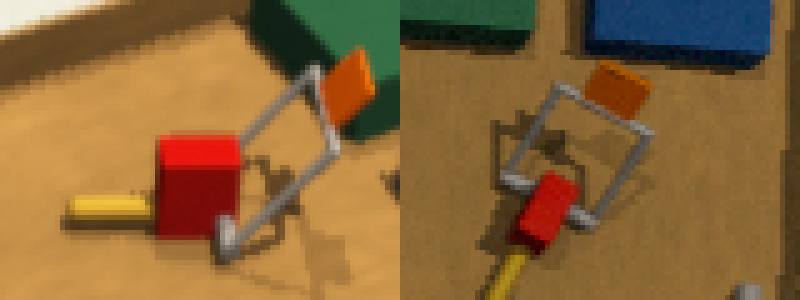

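View pics/c2.png

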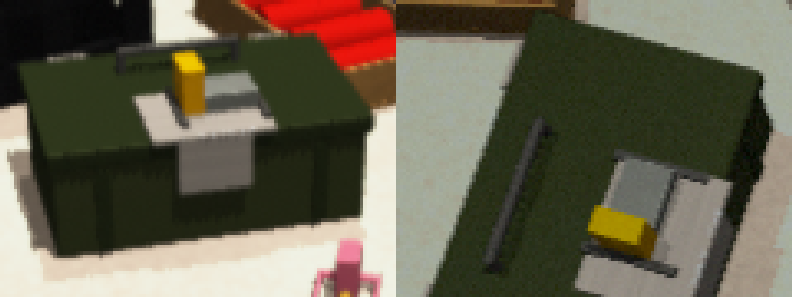

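The crops confirm the choice: red head, brass shank, ring folded back and up, with an orange tab. The lug's grey seat lies on the far (+x world) side, so the pin goes in roughly towards −x world.

```bash
cat > h.py <<'E'
import numpy as np,cv2
from station import sensors,get_image,ctrl
from scipy.spatial.transform import Rotation as Rn
def cast(d,uv,z):
    uv=np.atleast_2d(uv).astype(float); R,t=d["R"],d["t"]; c=-R.T@t
    r=(np.linalg.inv(d["K"])@np.c_[uv,np.ones(len(uv))].T).T@R
    return c+r*((z-c[2])/r[:,2])[:,None]
def tri(d1,uv1,d2,uv2):
    P=[d["K"]@np.c_[d["R"],d["t"]] for d in(d1,d2)]
    X=cv2.triangulatePoints(P[0],P[1],np.array(uv1,float).reshape(2,1),np.array(uv2,float).reshape(2,1)).ravel()
    return X[:3]/X[3]
def proj(d,X):
    X=np.atleast_2d(X); p=(d["K"]@(d["R"]@X.T+d["t"][:,None])).T; return p[:,:2]/p[:,2:]
def blobs(im,lo,hi,amin=15):
    h=cv2.cvtColor(im,cv2.COLOR_RGB2HSV); m=cv2.inRange(h,lo,hi)
    n,l,s,c=cv2.connectedComponentsWithStats(m)
    return [(s[i].tolist(),c[i].round(1).tolist(),l==i) for i in range(1,n) if s[i][4]>=amin]
E
python3 - <<'E'
from h import *
T=get_image("top");S=get_image("side")
c=lambda x,y,cx,cy:(cx+(x)/5,cy+y/5)
for n,d in(("T",T),("S",S)):
  for nm,lo,hi in(("red",(0,180,60),(6,255,255)),("oran",(7,180,120),(14,255,255)),("yel",(20,180,100),(28,255,255))):
    for s,cc,_ in blobs(d["image"],lo,hi): print(n,nm,s,cc)
E
```

```text
T red [98, 43, 24, 45, 742] [109.6, 64.8]
T red [123, 44, 22, 44, 736] [133.6, 65.2]
T red [147, 44, 22, 46, 734] [157.5, 66.2]
T red [171, 45, 21, 45, 714] [181.5, 66.5]
T red [398, 199, 13, 15, 105] [404.0, 206.2]
T red [542, 210, 48, 24, 966] [565.2, 221.5]
T red [604, 255, 36, 25, 770] [622.4, 267.0]
T red [147, 264, 51, 33, 1274] [171.4, 280.1]
T oran [412, 178, 13, 11, 81] [417.8, 183.2]
T oran [293, 247, 14, 17, 49] [299.2, 254.4]
T oran [307, 246, 24, 19, 81] [319.5, 253.0]
T oran [323, 265, 7, 11, 34] [326.4, 270.2]
T oran [295, 269, 18, 15, 73] [302.0, 276.7]
T yel [203, 152, 18, 12, 135] [211.3, 157.7]
T yel [298, 159, 12, 10, 41] [303.4, 163.8]
T yel [590, 182, 48, 24, 942] [613.4, 193.8]
T yel [392, 216, 9, 12, 51] [395.4, 221.2]
T yel [552, 258, 49, 26, 1063] [575.8, 270.7]
S red [319, 105, 61, 31, 895] [349.1, 119.4]
S red [187, 165, 39, 34, 826] [206.2, 181.3]
S red [366, 267, 17, 21, 309] [373.9, 276.4]
S red [121, 279, 17, 22, 113] [127.6, 289.5]
S red [127, 299, 13, 10, 28] [133.4, 302.8]
S red [18, 326, 18, 12, 57] [25.7, 332.4]
S red [85, 330, 25, 20, 164] [97.4, 340.6]
S red [27, 337, 16, 19, 69] [33.5, 344.5]
S red [21, 339, 7, 11, 17] [23.6, 344.2]
S red [48, 343, 8, 5, 16] [50.9, 344.5]
S red [480, 390, 24, 10, 141] [491.5, 395.8]
S oran [358, 130, 18, 6, 20] [366.0, 132.8]
S oran [472, 191, 29, 43, 721] [485.3, 211.7]
S oran [347, 212, 11, 7, 33] [351.7, 215.4]
S oran [249, 228, 38, 25, 358] [267.3, 239.9]
S oran [399, 250, 11, 16, 103] [403.9, 257.3]
S yel [0, 58, 87, 115, 5443] [35.2, 117.2]
S yel [302, 130, 10, 20, 135] [307.1, 138.6]
S yel [352, 204, 4, 7, 17] [353.4, 207.2]
S yel [349, 279, 16, 4, 61] [356.6, 280.5]
```

```bash
python3 - <<'E'
from h import *
T=get_image("top");S=get_image("side")
print("tab tri",tri(T,(417.8,183.2),S,(403.9,257.3)))
print("head tri",tri(T,(404,206.2),S,(374,274)))
print("head z.03",cast(T,(404,206.2),.035), "shank",cast(T,(395.4,221.2),.013),"tip",cast(T,(390.5,227.5),.014))
print("lug tri",tri(T,(211.3,157.7),S,(307.1,138.6)),"lug top",cast(T,(211.3,156),.142))
# case lid corners in top image from crop c2 (offset 145,90, /3.3; panel starts at 396)
f=lambda x,y:((x-396)/3.3+145,y/3.3+90)
print("lid corners",cast(T,[f(535,12),f(762,72)],.1))
print("rails",cast(T,[f(618,155),f(705,180),f(585,248),f(673,272)],.102))
print("handle",cast(T,[f(545,125),f(490,268)],.122))
print("seat",cast(T,[f(627,163),f(677,180)],.119))
E
python3 - <<'E'
import cv2
t=cv2.imread("pics/top0.png");cv2.imwrite("pics/c3.png",cv2.resize(t[90:230,140:270],None,fx=4.2,fy=4.2,interpolation=cv2.INTER_CUBIC))
E
```

```text
tab tri [ 0.57233558 -0.22875142  0.07557175]
head tri [ 0.52505629 -0.20387606  0.03306615]
head z.03 [[ 0.52632076 -0.20430839  0.035     ]] shank [[ 0.49383595 -0.18757702  0.013     ]] tip [[ 0.47831092 -0.1758207   0.014     ]]
lug tri [0.60380688 0.23220791 0.12202795] lug top [[0.603183   0.22679096 0.142     ]]
lid corners [[0.76339243 0.3050676  0.1       ]
 [0.72355257 0.14403108 0.1       ]]
rails [[0.65972499 0.23852655 0.102     ]
 [0.64360812 0.17795285 0.102     ]
 [0.59334594 0.25569352 0.102     ]
 [0.57837117 0.19520996 0.102     ]]
handle [[0.67256665 0.28392802 0.122     ]
 [0.57238844 0.31152631 0.122     ]]
seat [[0.64844552 0.22759049 0.119     ]
 [0.63751049 0.19325341 0.119     ]]
```

View pics/c3.png

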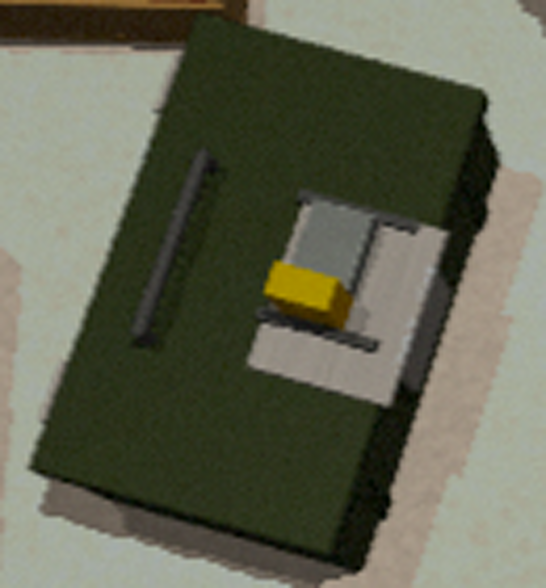

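```bash
cat >> h.py <<'E'
def go(p,yaw=None,h=None):
    "tool increments (cm,deg) from present measured pose to world p, yaw = world angle (deg) of tool x"
    o=sensors.get_obs(); R=Rn.from_rotvec(o["tool_rot"]).as_matrix()
    y0=np.degrees(np.arctan2(R[1,0],R[0,0])); d=R.T@(np.array(p)-o["tool_pos"])*100
    tw=0 if yaw is None else -((yaw-y0+180)%360-180)
    print("t",o["t"],"pos",o["tool_pos"].round(4),"yaw",y0.round(2),"incr",d.round(2),"twist",round(tw,2),"F",o["contact_force"].round(2),"open",round(o["opening"],4)); return d,tw
E
python3 - <<'E'
from h import *
o=sensors.get_obs(); R=Rn.from_rotvec(o["tool_rot"]).as_matrix(); W=get_image("wrist")
c=-W["R"].T@W["t"]; print("cam in tool",R.T@(c-o["tool_pos"]),"axes in tool",(R.T@W["R"].T).round(3))
go((.525,-.204,.22),149)
E
```

```text
cam in tool [ 0.07196522  0.0015079  -0.12527374] axes in tool [[-0.    -0.96  -0.281]
 [ 1.    -0.    -0.001]
 [ 0.    -0.281  0.96 ]]
t 0.4 pos [0.1822 0.5978 0.2482] yaw 163.05 incr [-56.17 -66.7    2.83] twist 14.05 F [0.59 0.46 0.32] open 0.0855
```

Request:
move_arm(
  increments=[
    [-4,-5,0,3,5],
    [-8,-9.5,0,6,5],
    [-12,-14,0,9,5],
    [-16,-19,0,12,5],
    [-20,-24,0,14,5],
  ],
)

```text
t: 1.02
tool_pos: [0.3028, 0.3111, 0.2485]
tool_rot: [0.839, 3.027, 0.001]
contact_force: [0.2, -0.1, -0.0]
opening: 0.0504
```

```bash
python3 - <<'E'
from h import *
go((.525,-.204,.22),149)
E
```

```text
t 1.025 pos [0.3028 0.3111 0.2485] yaw 149.03 incr [-45.56 -32.73   2.86] twist 0.03 F [ 0.17 -0.13 -0.02] open 0.0504
```

Request:
move_arm(
  increments=[
    [-5,-3.5,0,0,5],
    [-10,-7,0,0,5],
    [-15,-10.5,0,0,5],
    [-20,-14,0,0,5],
    [-25,-17.5,1,0,5],
  ],
)

```text
t: 1.65
tool_pos: [0.4279, 0.0321, 0.2396]
tool_rot: [0.838, 3.024, 0.001]
contact_force: [1.3, 0.3, -0.2]
opening: 0.0497
```

Request:
move_arm(
  increments=[
    [-5,-3.5,0,0,5],
    [-10,-7,0,0,5],
    [-15,-11,1,0,5],
    [-20.5,-15.2,1.8,0,5],
    [-20.5,-15.2,1.8,0,5],
  ],
)

```text
t: 2.28
tool_pos: [0.5246, -0.2047, 0.2192]
tool_rot: [-0.844, -3.024, -0.0]
contact_force: [-0.5, 0.8, -1.0]
opening: 0.05
```

```bash
python3 - <<'E'
from h import *
go((.525,-.204,.22),149)
W=get_image("wrist"); cv2.imwrite("pics/w1.png",W["image"][:,:,::-1]); 
for nm,lo,hi in(("red",(0,180,60),(6,255,255)),("oran",(7,180,120),(14,255,255)),("yel",(20,180,100),(28,255,255))):
    for s,cc,_ in blobs(W["image"],lo,hi): print(nm,s,cc)
E
```

```text
t 2.275 pos [ 0.5246 -0.2047  0.2192] yaw 148.83 incr [ 0.    0.08 -0.08] twist -0.17 F [-0.54  0.83 -1.01] open 0.05
red [319, 165, 17, 31, 462] [327.1, 179.8]
red [0, 285, 86, 81, 3649] [36.9, 324.9]
oran [319, 233, 24, 21, 192] [328.5, 240.7]
```

View pics/w1.png

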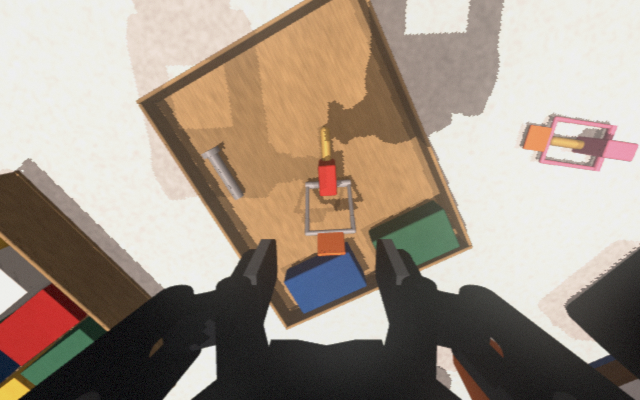

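The wrist view shows the red head at (327,180), the shank above it at (325,142) and the tab at (329,243). I'll measure the axis and shoulder.

```bash
python3 - <<'E'
from h import *
W=get_image("wrist"); im=W["image"]
cv2.imwrite("pics/w1c.png",cv2.resize(im[115:265,285:375],None,fx=4,fy=4,interpolation=cv2.INTER_CUBIC)[:,:,::-1])
h=cv2.cvtColor(im,cv2.COLOR_RGB2HSV)
for y in range(122,202,3):
    row=[(x,tuple(int(v) for v in h[y,x])) for x in range(312,345)]
    r=[x for x,v in row if (v[0]<6 or v[0]>175) and v[1]>150]; g=[x for x,v in row if 20<=v[0]<=30 and v[1]>150]
    print(y,"red",(r[0],r[-1],[int(h[y,x,2]) for x in r[::5]]) if r else "", "yel",(g[0],g[-1]) if g else "")
E
```

```text
122 red  yel 
125 red  yel 
128 red  yel 
131 red  yel 
134 red  yel 
137 red  yel 
140 red  yel 
143 red  yel 
146 red  yel 
149 red  yel 
152 red  yel 
155 red  yel 
158 red  yel 
161 red  yel 
164 red (325, 325, [101]) yel 
167 red (318, 334, [185, 204, 229, 220]) yel 
170 red (318, 334, [200, 219, 233, 223]) yel 
173 red (318, 334, [190, 221, 231, 226]) yel 
176 red (318, 335, [177, 220, 231, 230]) yel 
179 red (318, 335, [166, 220, 231, 231]) yel 
182 red (318, 335, [168, 219, 231, 230]) yel 
185 red (319, 335, [202, 219, 232, 219]) yel 
188 red (319, 335, [189, 224, 231, 221]) yel 
191 red (319, 335, [199, 232, 231, 225]) yel 
194 red (319, 335, [186, 230, 229, 225]) yel 
197 red  yel 
200 red  yel
```

View pics/w1c.png

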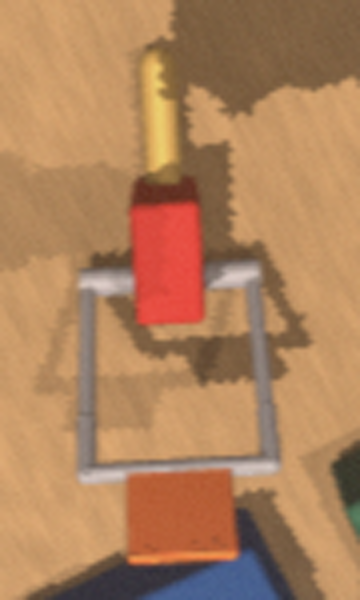

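```bash
python3 - <<'E'
from h import *
W=get_image("wrist")
for z in(.042,.045,.048):
    P=cast(W,[(318,166.3),(335.3,166.3),(336.3,195.8),(319.5,195.8)],z)
    f=(P[0]+P[1])/2;r=(P[2]+P[3])/2
    tip=cast(W,(285+150/4,115+45/4),z-.032)[0]
    print(z,"w",np.linalg.norm(P[0]-P[1]),np.linalg.norm(P[2]-P[3]),"len",np.linalg.norm(f-r),"front",f,"rear",r,"yaw",np.degrees(np.arctan2(*(f-r)[1::-1])),"tip",tip,np.degrees(np.arctan2(*(tip-r)[1::-1])),"shank",np.linalg.norm((tip-f)[:2]))
T=get_image("top")
print(cast(T,(404,206.2),.04))
P=cast(W,[(318,166.3),(335.3,166.3),(336.3,195.8),(319.5,195.8)],.045);f=P[:2].mean(0);r=P[2:].mean(0);u=(f-r)/np.linalg.norm(f-r)
p=f-.012*u; print(p); go((p[0],p[1],.06),148.8)
# expected tab
tab=cast(W,(285+183/4,115+515/4),.08); print(tab)
E
```

```text
0.042 w 0.01744810617166379 0.01742274723356308 len 0.030970684879258942 front [ 0.51124865 -0.19218877  0.042     ] rear [ 0.53843476 -0.2070245   0.042     ] yaw 151.37826388947047 tip [ 0.47670323 -0.17654602  0.01      ] 153.7232347238923 shank 0.03792204909379407
0.045 w 0.017275457614568956 0.01725034960250163 len 0.0306642307573024 front [ 0.51077338 -0.1919099   0.045     ] rear [ 0.53769048 -0.20659883  0.045     ] yaw 151.3782638894706 tip [ 0.47658252 -0.17643378  0.013     ] 153.72742346591957 shank 0.03753031919996724
0.048 w 0.01710280905747409 0.017077951971440238 len 0.03035777663534574 front [ 0.5102981  -0.19163103  0.048     ] rear [ 0.5369462  -0.20617316  0.048     ] yaw 151.37826388947065 tip [ 0.47646181 -0.17632154  0.016     ] 153.73169888856174 shank 0.03713859014006016
[[ 0.5253504  -0.20342943  0.04      ]]
[ 0.52130699 -0.19765819  0.045     ]
t 2.475 pos [ 0.5243 -0.2007  0.2205] yaw 149.1 incr [ 0.41  0.1  16.05] twist 0.3 F [ 0.96 -0.13 -1.05] open 0.0499
[[ 0.5710654  -0.22369875  0.08      ]]
```

```bash
python3 - <<'E'
from h import *
W=get_image("wrist");im=W["image"]
print(blobs(im,(0,180,60),(6,255,255))[0][:2])
b=blobs(im,(0,180,60),(6,255,255))
h=cv2.cvtColor(im,cv2.COLOR_RGB2HSV);m=(((h[...,0]<6)|(h[...,0]>175))&(h[...,1]>150)&(h[...,2]>165)).astype(np.uint8)
m[:, :300]=0;m[:,350:]=0;m[220:]=0
c=max(cv2.findContours(m,0,2)[0],key=cv2.contourArea);bx=cv2.boxPoints(cv2.minAreaRect(c));print(bx)
P=cast(W,bx,.045);print(P, P.mean(0))
go((.521,-.198,.06),153)
T=get_image("top")
h=cv2.cvtColor(T["image"],cv2.COLOR_RGB2HSV);m=(((h[...,0]<6)|(h[...,0]>175))&(h[...,1]>150)&(h[...,2]>165)).astype(np.uint8)
m[:, :390]=0;m[:,420:]=0
c=max(cv2.findContours(m,0,2)[0],key=cv2.contourArea);bx=cv2.boxPoints(cv2.minAreaRect(c));print(bx);print(cast(T,bx,.045).mean(0))
E
```

```text
([315, 167, 18, 30, 448], [323.9, 181.6])
[[314.42462 167.64307]
 [331.42767 166.69846]
 [333.07074 196.27383]
 [316.0677  197.21844]]
[[ 0.5058259  -0.20162919  0.045     ]
 [ 0.51375636 -0.18652666  0.045     ]
 [ 0.54114002 -0.20077662  0.045     ]
 [ 0.53300872 -0.21632248  0.045     ]] [ 0.52343275 -0.20131374  0.045     ]
t 2.525 pos [ 0.5243 -0.2004  0.2207] yaw 149.13 incr [ 0.41  0.03 16.07] twist -3.87 F [-0.07 -0.69  0.12] open 0.0503Traceback (most recent call last):
  File "<stdin>", line 13, in <module>
ValueError: max() iterable argument is empty
```

Request:
move_arm(
  increments=[
    [0.2,0.1,3,-3.5,5],
    [0.4,0.1,8,-3.5,5],
    [0.4,0.1,11,-3.5,5],
    [0.4,0.1,11,-3.5,5],
    [0.4,0.1,11,-3.5,5],
  ],
)

```text
t: 3.2
tool_pos: [0.5225, -0.1986, 0.1123]
tool_rot: [0.743, 3.05, -0.001]
contact_force: [-0.1, -0.3, -0.0]
opening: 0.0505
```

```bash
python3 - <<'E'
from h import *
go((.5204,-.2002,.045),153)
W=get_image("wrist");im=W["image"]
cv2.imwrite("pics/w2.png",im[:,:,::-1])
h=cv2.cvtColor(im,cv2.COLOR_RGB2HSV);m=(((h[...,0]<6)|(h[...,0]>175))&(h[...,1]>150)&(h[...,2]>165)).astype(np.uint8)
m[:, :270]=0;m[:,390:]=0;m[280:]=0
c=max(cv2.findContours(m,0,2)[0],key=cv2.contourArea);bx=cv2.boxPoints(cv2.minAreaRect(c));print(bx)
P=cast(W,bx,.046);print(P, P.mean(0))
m=((h[...,0]>=17)&(h[...,0]<=30)&(h[...,1]>150)).astype(np.uint8)
E
```

```text
t 3.2 pos [ 0.5225 -0.1986  0.1123] yaw 152.61 incr [ 0.13 -0.24  6.73] twist -0.39 F [-0.12 -0.28 -0.05] open 0.0505
[[309. 208.]
 [333. 208.]
 [333. 243.]
 [309. 243.]]
[[ 0.51026238 -0.2034135   0.046     ]
 [ 0.51758619 -0.18928348  0.046     ]
 [ 0.54014913 -0.20079472  0.046     ]
 [ 0.53256494 -0.21542958  0.046     ]] [ 0.52514066 -0.20223032  0.046     ]
```

View pics/w2.png

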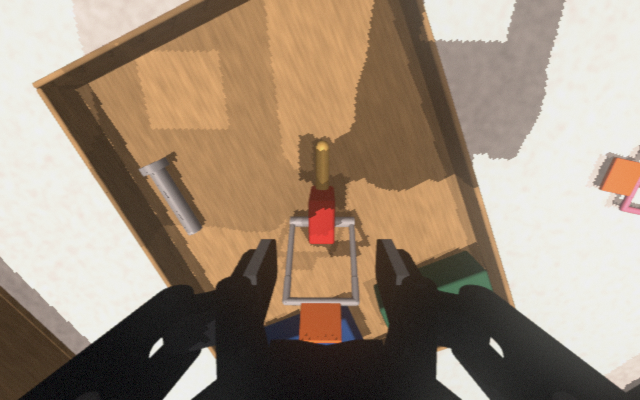

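```bash
python3 - <<'E'
from h import *
im=cv2.imread("pics/w2.png")
cv2.imwrite("pics/w2c.png",cv2.resize(im[130:350,270:375],None,fx=2.7*1,fy=2.7,interpolation=cv2.INTER_CUBIC))
h=cv2.cvtColor(im,cv2.COLOR_BGR2HSV); 
for x in(315,322,329):print([(y,h[y,x].tolist()) for y in range(180,250,3)])
for y in(200,215,230,240):print([(x,h[y,x].tolist()) for x in list(range(305,312))+list(range(331,338))])
E
```

```text
[(180, [15, 123, 95]), (183, [15, 130, 94]), (186, [11, 151, 93]), (189, [7, 177, 92]), (192, [5, 177, 92]), (195, [5, 175, 93]), (198, [5, 165, 96]), (201, [5, 170, 108]), (204, [4, 187, 108]), (207, [5, 175, 109]), (210, [4, 178, 112]), (213, [4, 186, 126]), (216, [2, 185, 216]), (219, [2, 189, 216]), (222, [2, 189, 215]), (225, [2, 189, 214]), (228, [2, 186, 214]), (231, [2, 189, 211]), (234, [2, 189, 227]), (237, [2, 186, 230]), (240, [2, 188, 231]), (243, [2, 186, 210]), (246, [15, 120, 192]), (249, [15, 125, 198])]
[(180, [18, 146, 147]), (183, [17, 150, 141]), (186, [17, 156, 111]), (189, [16, 144, 110]), (192, [6, 171, 94]), (195, [5, 159, 96]), (198, [5, 171, 94]), (201, [4, 186, 103]), (204, [4, 170, 111]), (207, [2, 178, 119]), (210, [2, 185, 215]), (213, [2, 186, 215]), (216, [2, 187, 215]), (219, [2, 190, 212]), (222, [2, 188, 212]), (225, [2, 190, 212]), (228, [2, 188, 210]), (231, [2, 188, 210]), (234, [2, 186, 222]), (237, [2, 190, 230]), (240, [2, 187, 230]), (243, [2, 187, 211]), (246, [16, 124, 165]), (249, [15, 122, 202])]
[(180, [15, 130, 100]), (183, [14, 127, 9
[... 1032 characters left out ...]
]), (335, [10, 139, 101]), (336, [14, 121, 97]), (337, [14, 118, 97])]
[(305, [16, 125, 118]), (306, [14, 125, 118]), (307, [14, 127, 124]), (308, [7, 167, 145]), (309, [3, 186, 180]), (310, [2, 184, 206]), (311, [2, 188, 212]), (331, [2, 191, 227]), (332, [1, 191, 219]), (333, [2, 185, 185]), (334, [9, 151, 165]), (335, [14, 128, 178]), (336, [15, 123, 193]), (337, [15, 125, 189])]
[(305, [15, 120, 191]), (306, [15, 121, 190]), (307, [14, 123, 166]), (308, [9, 151, 144]), (309, [3, 184, 187]), (310, [2, 190, 221]), (311, [2, 185, 230]), (331, [2, 187, 229]), (332, [2, 195, 218]), (333, [3, 186, 186]), (334, [7, 154, 162]), (335, [13, 130, 155]), (336, [15, 123, 137]), (337, [14, 124, 119])]
```

View pics/w2c.png

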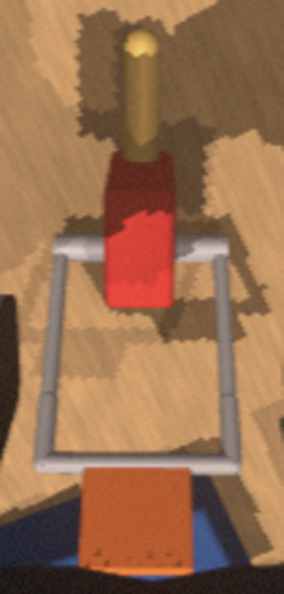

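```bash
python3 - <<'E'
from h import *
W=get_image("wrist")
for z in(.044,.048):
    P=cast(W,[(308.3,200),(334.6,200),(334.3,245),(308.3,245)],z);f=P[:2].mean(0);r=P[2:].mean(0)
    u=(f-r)/np.linalg.norm(f-r);p=f-.012*u
    print(z,np.linalg.norm(P[0]-P[1]),np.linalg.norm(f-r),np.degrees(np.arctan2(u[1],u[0])),p)
    go((p[0],p[1],.045),152.8)
    tb=cast(W,(270+137/2.7,130+520/2.7),.08);print(tb)
E
```

```text
0.044 0.017534493902771436 0.032828362668279584 152.1542807510588 [ 0.52087657 -0.19991763  0.044     ]
t 3.3 pos [ 0.523  -0.1991  0.1129] yaw 152.58 incr [ 0.18 -0.17  6.79] twist -0.22 F [ 0.32 -0.24  0.25] open 0.0497
[[ 0.57061272 -0.22584289  0.08      ]]
0.048 0.017172607413876075 0.03215083293927328 152.15428075105874 [ 0.51981777 -0.19929632  0.048     ]
t 3.3 pos [ 0.523  -0.1991  0.1129] yaw 152.58 incr [ 0.3  -0.16  6.79] twist -0.22 F [ 0.32 -0.24  0.25] open 0.0497
[[ 0.57061272 -0.22584289  0.08      ]]
```

Request:
move_arm(
  increments=[
    [0.2,-0.15,2,0,5],
    [0.2,-0.15,4,0,5],
    [0.2,-0.15,6,0,4.5],
    [0.2,-0.15,7.5,0,4.5],
    [0.2,-0.15,8.2,0,4.5],
  ],
  newtons=30,
)

```text
t: 3.92
tool_pos: [0.5182, -0.1987, 0.0264]
tool_rot: [-0.745, -3.049, -0.001]
contact_force: [0.1, 1.2, 0.0]
opening: 0.0452
```

```bash
python3 - <<'E'
from h import *
go((.5205,-.1997,.03),152.5)
S=get_image("side");cv2.imwrite("pics/s2.png",cv2.resize(S["image"][200:340,290:490],None,fx=3.5,fy=3.5)[:,:,::-1])
E
```

```text
t 3.925 pos [ 0.5182 -0.1987  0.0264] yaw 152.55 incr [-0.25  0.02 -0.36] twist 0.05 F [0.14 1.23 0.04] open 0.0452
```

View pics/s2.png

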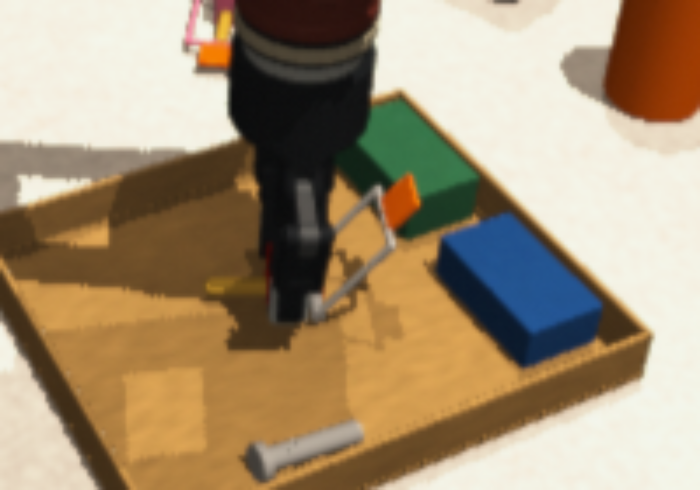

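Request:
move_arm(
  increments=[
    [-0.15,0,-0.3,0,4.5],
    [-0.15,0,-0.3,0,4.5],
  ],
)

```text
t: 4.22
tool_pos: [0.5215, -0.2004, 0.0327]
tool_rot: [0.745, 3.049, -0.001]
contact_force: [-1.0, 0.1, 0.2]
opening: 0.0447
```

Request:
move_arm(
  increments=[
    [0,0,0,0,3],
    [0,0,0,0,1.5],
    [0,0,0,0,1],
    [0,0,0,0,1],
    [0,0,0,0,1],
  ],
  newtons=40,
)

```text
t: 4.85
tool_pos: [0.5208, -0.2, 0.0319]
tool_rot: [0.745, 3.051, -0.0]
contact_force: [-1.7, -0.6, 4.6]
opening: 0.0176
```

```bash
python3 - <<'E'
from h import *
go((.5205,-.1997,.03),152.5)
S=get_image("side");cv2.imwrite("pics/s3.png",cv2.resize(S["image"][240:310,330:430],None,fx=7,fy=7)[:,:,::-1])
E
```

```text
t 4.85 pos [ 0.5208 -0.2     0.0319] yaw 152.55 incr [0.04 0.02 0.19] twist 0.05 F [-1.67 -0.59  4.64] open 0.0176
```

View pics/s3.png

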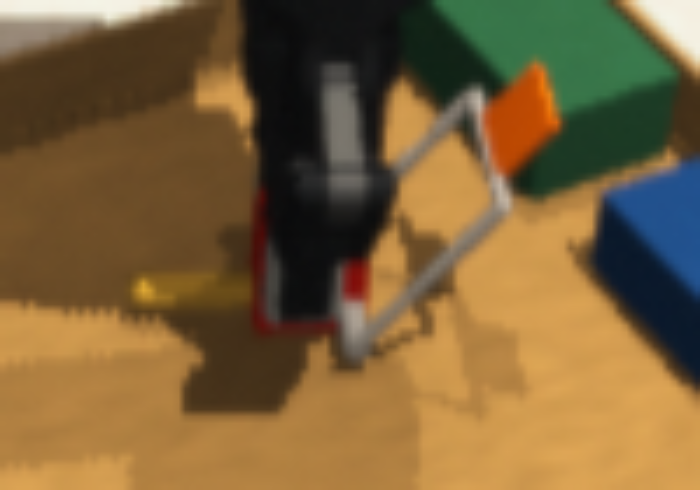

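Request:
move_arm(
  increments=[
    [0,0,-2,0,1],
    [0,0,-5,0,1],
    [0,0,-10,0,1],
    [0,0,-15,0,1],
    [0,0,-19,0,1],
  ],
)

```text
t: 5.52
tool_pos: [0.5204, -0.1997, 0.2242]
tool_rot: [0.745, 3.05, -0.001]
contact_force: [-0.2, 0.2, -1.2]
opening: 0.017
```

```bash
python3 - <<'E'
from h import *
go((.675,.207,.23),165.4)
E
```

```text
t 5.525 pos [ 0.5204 -0.1997  0.2242] yaw 152.56 incr [ 5.02 43.22 -0.59] twist -12.84 F [-0.22  0.19 -1.22] open 0.017
```

Request:
move_arm(
  increments=[
    [0.5,4.5,-0.5,-3,1],
    [1.1,10,-0.5,-6,1],
    [1.7,15.5,-0.5,-9,1],
    [2.3,21,-0.5,-12,1],
    [2.9,26.5,-0.5,-12.8,1],
  ],
)

```text
t: 6.15
tool_pos: [0.6168, 0.0506, 0.2267]
tool_rot: [-0.399, -3.116, 0.0]
contact_force: [0.2, 0.2, -0.6]
opening: 0.0174
```

```bash
python3 - <<'E'
from h import *
go((.675,.207,.23),165.4)
E
```

```text
t 6.15 pos [0.6168 0.0506 0.2267] yaw 165.39 incr [-1.68 16.61 -0.33] twist -0.01 F [ 0.23  0.16 -0.57] open 0.0174
```

Request:
move_arm(
  increments=[
    [-0.5,5,0,0,1],
    [-1,10,0,0,1],
    [-1.5,14.5,0,0,1],
    [-1.7,16.6,0,0,1],
    [-1.7,16.6,0,0,1],
  ],
)

```text
t: 6.78
tool_pos: [0.675, 0.2058, 0.2261]
tool_rot: [-0.398, -3.115, 0.001]
contact_force: [-0.2, 0.1, -1.4]
opening: 0.0175
```

Request:
move_arm(
  increments=[
    [0,0,0,0,1],
    [0,0,0,0,1],
  ],
)

```text
t: 7.02
tool_pos: [0.6751, 0.2036, 0.2264]
tool_rot: [-0.403, -3.115, 0.001]
contact_force: [0.2, -0.3, -1.3]
opening: 0.0177
```

```bash
python3 - <<'E'
from h import *
go((.675,.207,.23),165.4)
W=get_image("wrist");cv2.imwrite("pics/w3.png",W["image"][:,:,::-1])
E
```

```text
t 7.025 pos [0.6751 0.2036 0.2264] yaw 165.26 incr [ 0.09  0.33 -0.36] twist -0.14 F [ 0.23 -0.31 -1.34] open 0.0177
```

View pics/w3.png

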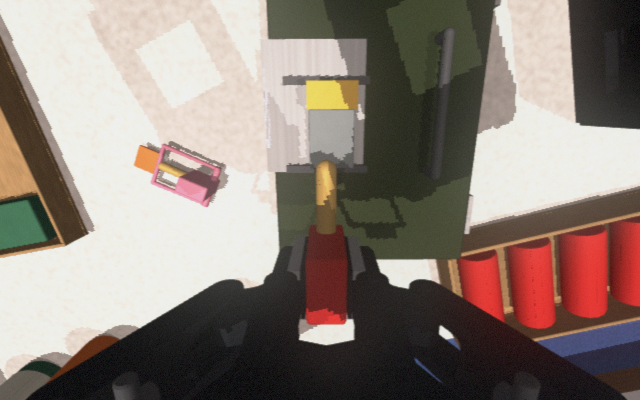

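The wrist view shows the lug at columns 305–358, rows 80–108, with the seat below it. The shank tip is at about (325,165) and the red head at (327,275).

```bash
python3 - <<'E'
from h import *
im=cv2.imread("pics/w3.png")
cv2.imwrite("pics/w3c.png",cv2.resize(im[60:240,260:380],None,fx=3.3*1,fy=3.3,interpolation=cv2.INTER_CUBIC))
cv2.imwrite("pics/w3d.png",cv2.resize(im[150:340,270:380],None,fx=3.1,fy=3.1,interpolation=cv2.INTER_CUBIC))
W=get_image("wrist")
h=cv2.cvtColor(im,cv2.COLOR_BGR2HSV)
m=((h[...,0]>=20)&(h[...,0]<=30)&(h[...,1]>150)).astype(np.uint8)
for y in range(76,116,4):
    r=np.where(m[y,280:380])[0]+280; print(y,(r[0],r[-1],int(np.median(h[y,r,2]))) if len(r) else "")
E
```

```text
76 
80 
84 (np.int64(328), np.int64(339), 234)
88 (np.int64(327), np.int64(340), 234)
92 (np.int64(323), np.int64(341), 234)
96 (np.int64(323), np.int64(343), 234)
100 (np.int64(326), np.int64(343), 234)
104 (np.int64(323), np.int64(347), 234)
108 (np.int64(312), np.int64(348), 229)
112
```

View pics/w3c.png

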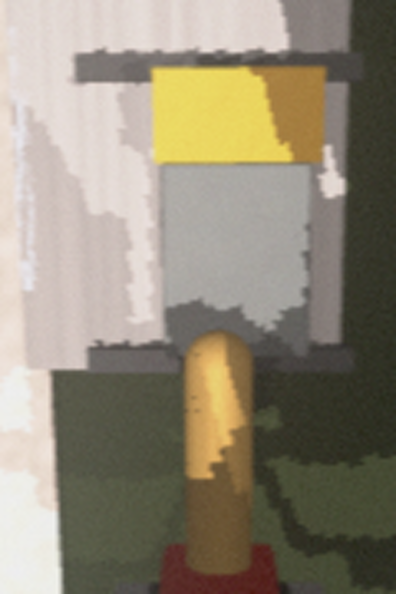

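View pics/w3d.png

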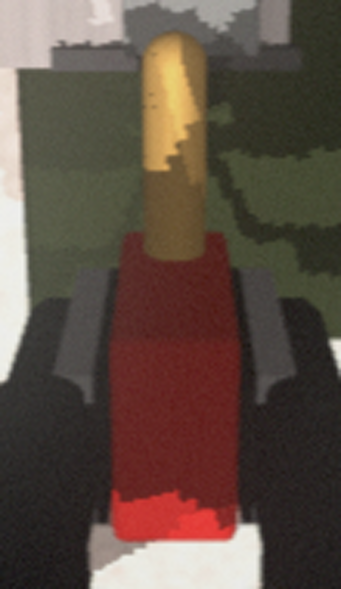

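```bash
python3 - <<'E'
from h import *
W=get_image("wrist");o=sensors.get_obs();R=Rn.from_rotvec(o["tool_rot"]).as_matrix()
tl=lambda X:((X-o["tool_pos"])@R*1000).round(1)
P=cast(W,[(306.5,109),(357.8,109),(306,80.3),(358.8,80.3)],.142)
print("lug tool mm",tl(P),np.linalg.norm(P[0]-P[1]),np.linalg.norm(P[2]-P[3]),np.linalg.norm(P[0]-P[2]))
c=P[:2].mean(0);print("near mid",c)
d=(P[3]-P[2]+P[1]-P[0]);print("lug y dir",np.degrees(np.arctan2(d[1],d[0])))
zt=o["tool_pos"][2]-.0205
A=cast(W,[(326.5,160.6),(325.5,233)],zt);print("tip,base",tl(A))
h=cast(W,[(306,259),(348,259),(305.5,323.5),(346.5,323.5)],o["tool_pos"][2]+.0105);print("head top",tl(h))
# rails, seat edges
f=lambda x,y:(260+x/3.3,60+y/3.3)
print("rail far/near ends",tl(cast(W,[f(77,67),f(360,67),f(90,358),f(354,358)],.104)))
r=cast(W,[f(77,67),f(360,67)],.104);d=r[0]-r[1];print("rail dir",np.degrees(np.arctan2(d[1],d[0])))
s=cast(W,[f(164,166),f(309,166),f(164,345),f(309,345)],.119);print("seat",tl(s))
E
```

```text
lug tool mm [[ 71.5 -11.6  84.5]
 [ 71.5  22.3  84.5]
 [ 89.3 -11.6  84.5]
 [ 89.3  22.5  84.5]] 0.03398013881012143 0.03410429648590101 0.017800018225109255
near mid [0.60738024 0.22742134 0.142     ]
lug y dir 75.25296829302792
tip,base [[47.8  1.5 20.5]
 [10.1  1.  20.5]]
head top [[ 11.5  -7.1 -10.5]
 [ 11.5  10.5 -10.5]
 [-20.5  -7.9 -10.5]
 [-20.5  10.4 -10.5]]
rail far/near ends [[ 92.5 -31.3 122.5]
 [ 92.5  34.1 122.5]
 [ 24.3 -30.8 122.5]
 [ 24.3  35.3 122.5]]
rail dir -104.74848807783168
seat [[ 70.6 -10.7 107.5]
 [ 70.6  21.6 107.5]
 [ 30.3 -11.4 107.5]
 [ 30.3  22.6 107.5]]
```

Request:
move_arm(
  increments=[
    [0.5,0.4,1.5,0,1],
    [1.5,0.4,3.5,0,1],
    [2.2,0.4,5.5,0,1],
    [2.2,0.4,7.2,0,1],
    [2.2,0.4,7.2,0,1],
  ],
)

```text
t: 7.8
tool_pos: [0.6537, 0.2142, 0.1515]
tool_rot: [-0.4, -3.112, 0.002]
contact_force: [-0.3, 0.3, -1.2]
opening: 0.0175
```

Request:
move_arm(
  increments=[
    [0,0,0,0,1],
    [0,0,0,0,1],
  ],
)

```text
t: 8.05
tool_pos: [0.6558, 0.2145, 0.1555]
tool_rot: [0.4, 3.114, 0.001]
contact_force: [-0.5, -0.9, -1.0]
opening: 0.017
```

```bash
python3 - <<'E'
from h import *
go((.675,.207,.1504),165.26)
W=get_image("wrist");cv2.imwrite("pics/w4.png",cv2.resize(W["image"][20:340,230:430],None,fx=1.8,fy=1.8,interpolation=cv2.INTER_CUBIC)[:,:,::-1])
S=get_image("side");cv2.imwrite("pics/s4.png",cv2.resize(S["image"][90:190,260:390],None,fx=5,fy=5,interpolation=cv2.INTER_CUBIC)[:,:,::-1])
E
```

```text
t 8.05 pos [0.6558 0.2145 0.1555] yaw 165.35 incr [-2.05 -0.24  0.51] twist 0.09 F [-0.48 -0.86 -0.99] open 0.017
```

View pics/w4.png

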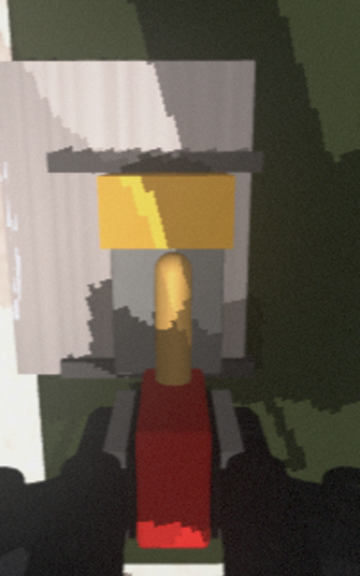

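View pics/s4.png

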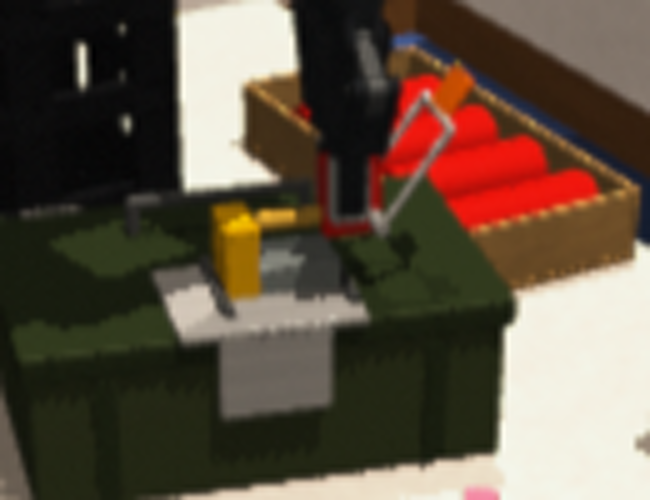

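Request:
move_arm(
  increments=[
    [0,0,0,0,1],
    [0,0,0,0,1],
    [0,0,0,0,1],
  ],
)

```text
t: 8.52
tool_pos: [0.655, 0.2145, 0.1543]
tool_rot: [0.4, 3.116, 0.0]
contact_force: [0.2, 0.4, -1.6]
opening: 0.0173
```

```bash
cat > m.py <<'E'
from h import *
go((.675,.207,.1504),165.26)
W=get_image("wrist");im=W["image"];h=cv2.cvtColor(im,cv2.COLOR_RGB2HSV)
go((.675,.207,.1504),165.26)
m=((h[...,0]>=14)&(h[...,0]<=30)&(h[...,1]>130)).astype(np.uint8);m[:,:270]=0;m[:,400:]=0;m[300:]=0
for y in range(100,250,6):
    r=np.where(m[y])[0]
    if len(r): print(y,r[0],r[-1],len(r),(r[0]+r[-1])/2)
cv2.imwrite("pics/w5.png",cv2.resize(im[100:250,270:380],None,fx=4,fy=4,interpolation=cv2.INTER_CUBIC)[:,:,::-1])
E
python3 m.py
```

```text
t 8.525 pos [0.655  0.2145 0.1543] yaw 165.35 incr [-2.13 -0.22  0.39] twist 0.09 F [ 0.18  0.35 -1.6 ] open 0.0173
t 8.575 pos [0.6549 0.2145 0.1543] yaw 165.35 incr [-2.13 -0.22  0.39] twist 0.09 F [ 0.    0.26 -1.58] open 0.0176
118 313 355 43 334.0
124 285 360 76 322.5
130 285 360 76 322.5
136 286 360 75 323.0
142 286 360 75 323.0
148 286 360 75 323.0
154 286 359 74 322.5
160 323 328 6 325.5
166 318 334 16 326.0
172 317 335 19 326.0
178 317 335 19 326.0
184 317 335 19 326.0
190 317 334 18 325.5
196 317 335 19 326.0
202 317 335 19 326.0
208 320 334 10 327.0
214 319 333 11 326.0
220 321 331 11 326.0
226 320 335 14 327.5
232 318 333 15 325.5
```

View pics/w5.png

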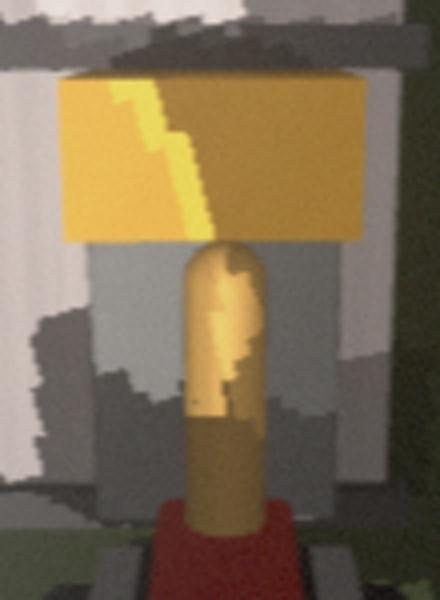

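Request:
move_arm(
  increments=[
    [0,-0.14,0.2,0,1],
    [0,-0.14,0.35,0,1],
    [0,-0.14,0.35,0,1],
    [0,-0.14,0.35,0,1],
  ],
)

```text
t: 9.07
tool_pos: [0.6546, 0.2131, 0.1508]
tool_rot: [-0.4, -3.116, 0.0]
contact_force: [0.6, 0.2, -0.6]
opening: 0.0176
```

Request:
move_arm(
  increments=[
    [0,0,0.05,0,1],
    [0,0,0.05,0,1],
    [0,0,0.1,0,1],
    [0,0,0.1,0,1],
  ],
)

```text
t: 9.57
tool_pos: [0.6546, 0.2131, 0.1497]
tool_rot: [-0.4, -3.116, 0.0]
contact_force: [-0.2, 0.2, -1.4]
opening: 0.0173
```

```bash
python3 m.py; python3 -c "
from h import *
S=get_image('side');cv2.imwrite('pics/s5.png',cv2.resize(S['image'][110:170,290:370],None,fx=8,fy=8,interpolation=cv2.INTER_CUBIC)[:,:,::-1])"
```

```text
t 9.575 pos [0.6546 0.2131 0.1497] yaw 165.36 incr [-2.13 -0.08 -0.07] twist 0.1 F [-0.21  0.22 -1.41] open 0.0173
t 9.625 pos [0.6546 0.2131 0.1498] yaw 165.35 incr [-2.13 -0.08 -0.06] twist 0.09 F [ 0.26 -0.42 -1.37] open 0.0175
118 316 359 39 337.5
124 287 365 79 326.0
130 287 365 79 326.0
136 287 364 78 325.5
142 288 364 77 326.0
148 288 364 77 326.0
154 288 364 77 326.0
160 288 364 77 326.0
166 318 334 17 326.0
172 317 335 19 326.0
178 317 335 18 326.0
184 317 335 19 326.0
190 317 335 19 326.0
196 317 334 18 325.5
202 317 335 18 326.0
208 323 335 12 329.0
214 321 334 13 327.5
220 321 375 14 348.0
226 322 335 14 328.5
232 318 333 15 325.5
```

View pics/s5.png

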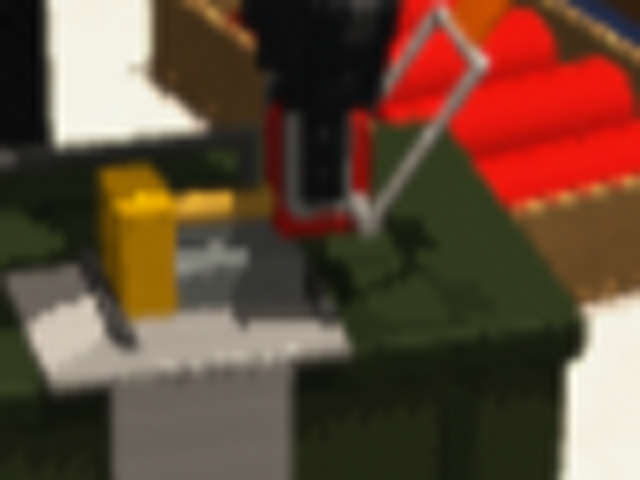

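Request:
move_arm(
  increments=[
    [0,0,0.05,0,1],
    [0,0,0.05,0,1],
    [0,0,0.1,0,1],
    [0,0,0.1,0,1],
  ],
)

```text
t: 10.18
tool_pos: [0.6546, 0.2131, 0.1487]
tool_rot: [-0.4, -3.116, 0.0]
contact_force: [-0.3, 0.7, -1.2]
opening: 0.0175
```

Request:
move_arm(
  increments=[
    [0,0,0.05,0,1],
    [0,0,0.05,0,1],
    [0,0,0.1,0,1],
    [0,0,0.1,0,1],
  ],
)

```text
t: 10.68
tool_pos: [0.6546, 0.2131, 0.1478]
tool_rot: [-0.4, -3.116, 0.0]
contact_force: [0.4, 0.1, -1.4]
opening: 0.0172
```

Request:
move_arm(
  increments=[
    [0,0,0.05,0,1],
    [0,0,0.05,0,1],
    [0,0,0.1,0,1],
    [0,0,0.1,0,1],
  ],
)

```text
t: 11.18
tool_pos: [0.6547, 0.2131, 0.1469]
tool_rot: [0.4, 3.116, 0.0]
contact_force: [-0.4, 0.8, -0.5]
opening: 0.0174
```

```bash
python3 m.py >/dev/null; python3 -c "
from h import *
S=get_image('side');cv2.imwrite('pics/s6.png',cv2.resize(S['image'][110:170,290:370],None,fx=8,fy=8,interpolation=cv2.INTER_CUBIC)[:,:,::-1])"
```

```text
(no output)
```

View pics/s6.png

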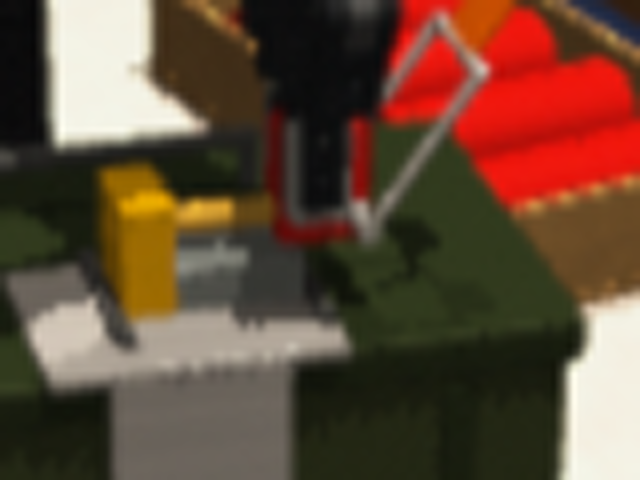

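View pics/w5.png

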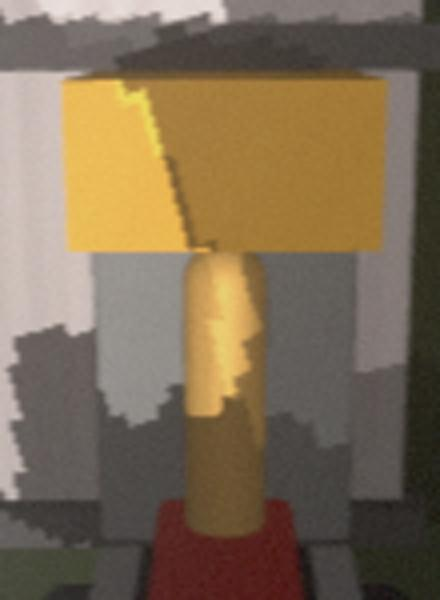

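```bash
python3 - <<'E'
from h import *
S=get_image("side");W=get_image("wrist");o=sensors.get_obs();R=Rn.from_rotvec(o["tool_rot"]).as_matrix()
print(o["tool_pos"],o["contact_force"])
# lug near edge top from wrist
P=cast(W,[(287,162.7),(365,162.7)],.142);c=P.mean(0);print(c,np.linalg.norm(P[0]-P[1]))
a=np.radians(165.3);x=np.array([np.cos(a),np.sin(a),0]);y=np.array([-np.sin(a),np.cos(a),0]);z=np.array([0,0,1])
q=lambda p:((proj(S,p)-[290,110])*8).round(0).tolist()
print("near face +y side edge top,bot",q(c+.017*y),q(c+.017*y-.042*z),"far",q(c+.017*y+.018*x),q(c+.017*y+.018*x-.042*z))
print("hole axis",[q(c-.012*z-d*x) for d in(0,.01,.02,.03)])
print("pin axis if TCP-20.5",[q(o["tool_pos"]-.0205*z+d*x) for d in(.047,.037,.027,.012)])
print("pin -23",[q(o["tool_pos"]-.023*z+d*x) for d in(.047,.037,.027,.012)])
im=S["image"];h=cv2.cvtColor(im,cv2.COLOR_RGB2HSV)
for col in range(308,326):print(col,(col+.5-290)*8,[(r,*h[r,col].tolist()) for r in range(131,141)])
E
```

```text
[0.65468546 0.21310584 0.1469517 ] [ 0.44701993 -0.43115023 -1.11297367]
[0.6072307  0.22704522 0.142     ] 0.03367763861679821
near face +y side edge top,bot [[169.0, 199.0]] [[170.0, 314.0]] far [[115.0, 205.0]] [[117.0, 320.0]]
hole axis [[[158.0, 210.0]], [[187.0, 207.0]], [[216.0, 203.0]], [[246.0, 200.0]]]
pin axis if TCP-20.5 [[[166.0, 221.0]], [[195.0, 217.0]], [[225.0, 214.0]], [[268.0, 209.0]]]
pin -23 [[[166.0, 228.0]], [[195.0, 224.0]], [[225.0, 221.0]], [[268.0, 216.0]]]
308 148.0 [(131, 21, 245, 125), (132, 21, 253, 147), (133, 21, 253, 162), (134, 21, 255, 218), (135, 22, 255, 232), (136, 21, 255, 202), (137, 21, 253, 166), (138, 20, 250, 156), (139, 20, 252, 156), (140, 20, 252, 156)]
309 156.0 [(131, 21, 219, 78), (132, 20, 241, 128), (133, 21, 253, 154), (134, 21, 255, 216), (135, 22, 255, 231), (136, 21, 255, 193), (137, 21, 253, 159), (138, 21, 250, 155), (139, 21, 250, 155), (140, 20, 252, 156)]
310 164.0 [(131, 27, 152, 37), (132, 22, 215, 71), (133, 21, 232, 99), (134, 21, 255, 198), (135, 22, 255, 227), (136, 21, 255, 180), (137, 21, 253, 150), (138, 21, 253, 
[... 2495 characters left out ...]
 19, 198, 98), (137, 19, 187, 90), (138, 18, 102, 65), (139, 26, 34, 52), (140, 38, 20, 51)]
323 268.0 [(131, 2, 189, 70), (132, 4, 206, 67), (133, 7, 212, 65), (134, 15, 197, 84), (135, 18, 199, 96), (136, 18, 198, 98), (137, 17, 192, 89), (138, 15, 122, 67), (139, 14, 52, 54), (140, 25, 30, 51)]
324 276.0 [(131, 1, 216, 72), (132, 2, 215, 71), (133, 2, 222, 70), (134, 5, 214, 75), (135, 9, 206, 83), (136, 10, 210, 85), (137, 7, 214, 81), (138, 4, 212, 77), (139, 2, 169, 68), (140, 7, 82, 56)]
325 284.0 [(131, 4, 108, 59), (132, 4, 110, 58), (133, 4, 110, 58), (134, 3, 112, 59), (135, 5, 140, 71), (136, 3, 150, 75), (137, 2, 202, 86), (138, 1, 230, 93), (139, 1, 221, 91), (140, 2, 142, 70)]
```

Request:
move_arm(
  increments=[
    [0,0,0.05,0,1],
    [0,0,0.05,0,1],
    [0,0,0.05,0,1],
  ],
)

```text
t: 11.75
tool_pos: [0.6548, 0.2131, 0.1469]
tool_rot: [0.4, 3.116, 0.0]
contact_force: [-1.3, -1.1, 4.1]
opening: 0.0173
```

Request:
move_arm(
  increments=[
    [0,0,0.05,0,1],
    [0,0,0.05,0,1],
    [0,0,0.05,0,1],
  ],
)

```text
t: 12.12
tool_pos: [0.6548, 0.2131, 0.1468]
tool_rot: [0.4, 3.116, 0.0]
contact_force: [-2.1, -1.9, 6.8]
opening: 0.0173
```

Seat contact was felt at TCP z = 0.1469, so the hole-height TCP is about 0.1479. I'll rise to that and feel forwards.

Request:
move_arm(
  increments=[
    [0,0,-0.2,0,1],
    [0,0,-0.2,0,1],
    [0,0,-0.2,0,1],
  ],
)

```text
t: 12.5
tool_pos: [0.6544, 0.2131, 0.147]
tool_rot: [-0.4, -3.115, 0.0]
contact_force: [0.5, 0.3, -0.7]
opening: 0.0176
```

```bash
python3 m.py
```

```text
t 12.5 pos [0.6544 0.2131 0.147 ] yaw 165.35 incr [-2.15 -0.07 -0.34] twist 0.09 F [ 0.47  0.26 -0.74] open 0.0176
t 12.55 pos [0.6544 0.2131 0.1471] yaw 165.35 incr [-2.15 -0.07 -0.33] twist 0.09 F [ 1.41 -0.57 -1.13] open 0.0175
124 286 366 81 326.0
130 287 365 79 326.0
136 287 365 79 326.0
142 287 365 79 326.0
148 287 365 79 326.0
154 287 365 79 326.0
160 288 399 78 343.5
166 318 334 17 326.0
172 317 335 19 326.0
178 317 335 19 326.0
184 317 335 19 326.0
190 317 335 19 326.0
196 317 335 19 326.0
202 317 334 18 325.5
208 321 334 12 327.5
214 319 334 10 326.5
220 319 333 13 326.0
226 318 335 17 326.5
232 319 334 15 326.5
```

Request:
move_arm(
  increments=[
    [0,0,0,0,1],
    [0,0,0,0,1],
    [0,0,0,0,1],
  ],
)

```text
t: 12.92
tool_pos: [0.6546, 0.2131, 0.1478]
tool_rot: [-0.4, -3.116, 0.0]
contact_force: [-0.1, -0.3, -0.6]
opening: 0.0174
```

Request:
move_arm(
  increments=[
    [0.1,0,0,0,1],
    [0.2,0,0,0,1],
    [0.3,0,0,0,1],
    [0.3,0,0,0,1],
  ],
)

```text
t: 13.42
tool_pos: [0.6516, 0.2139, 0.1478]
tool_rot: [0.4, 3.116, -0.0]
contact_force: [0.2, -0.1, -1.6]
opening: 0.0177
```

Request:
move_arm(
  increments=[
    [0.1,0,0,0,1],
    [0.15,0,0,0,1],
    [0.2,0,0,0,1],
    [0.2,0,0,0,1],
  ],
)

```text
t: 13.92
tool_pos: [0.6497, 0.2144, 0.1478]
tool_rot: [-0.4, -3.116, 0.0]
contact_force: [-0.1, -0.5, -0.9]
opening: 0.0175
```

Request:
move_arm(
  increments=[
    [0.1,0,0,0,1],
    [0.2,0,0,0,1],
    [0.3,0,0,0,1],
    [0.3,0,0,0,1],
  ],
)

```text
t: 14.42
tool_pos: [0.6468, 0.2152, 0.1478]
tool_rot: [-0.4, -3.116, 0.0]
contact_force: [0.1, -0.2, -0.8]
opening: 0.0172
```

Request:
move_arm(
  increments=[
    [0.1,0,0,0,1],
    [0.2,0,0,0,1],
    [0.3,0,0,0,1],
    [0.4,0,0,0,1],
    [0.4,0,0,0,1],
  ],
)

```text
t: 15.05
tool_pos: [0.6429, 0.2161, 0.1478]
tool_rot: [-0.4, -3.116, 0.0]
contact_force: [0.1, 0.9, -1.8]
opening: 0.0178
```

```bash
python3 m.py|head -3; python3 -c "
from h import *
S=get_image('side');cv2.imwrite('pics/s7.png',cv2.resize(S['image'][110:170,290:370],None,fx=8,fy=8,interpolation=cv2.INTER_CUBIC)[:,:,::-1])"
```

```text
t 15.05 pos [0.6429 0.2161 0.1478] yaw 165.35 incr [-3.33 -0.07 -0.26] twist 0.09 F [ 0.07  0.93 -1.76] open 0.0178
t 15.1 pos [0.643  0.2162 0.1478] yaw 165.35 incr [-3.33 -0.08 -0.26] twist 0.09 F [-0.72  0.32 -1.74] open 0.0175
142 303 357 41 330.0
```

View pics/w5.png

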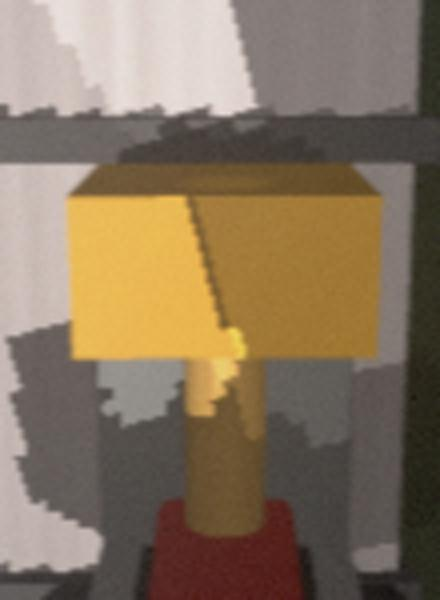

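The nose is inside the hole with no side force (lug columns 288–364, shank centred). I'll keep pushing.

Request:
move_arm(
  increments=[
    [0.2,0,0,0,1],
    [0.5,0,0,0,1],
    [0.8,0,0,0,1],
    [1.0,0,0,0,1],
    [1.0,0,0,0,1],
  ],
)

```text
t: 15.78
tool_pos: [0.6332, 0.2187, 0.1478]
tool_rot: [0.4, 3.116, -0.0]
contact_force: [-0.5, 0.3, -1.4]
opening: 0.0175
```

Request:
move_arm(
  increments=[
    [0.2,0,0,0,1],
    [0.5,0,0,0,1],
    [0.8,0,0,0,1],
    [1.1,0,0,0,1],
    [1.1,0,0,0,1],
  ],
)

```text
t: 16.4
tool_pos: [0.6225, 0.2216, 0.1478]
tool_rot: [0.4, 3.116, 0.0]
contact_force: [0.2, 0.7, -1.5]
opening: 0.0172
```

Request:
move_arm(
  increments=[
    [0.1,0,0,0,1],
    [0.2,0,0,0,1],
    [0.2,0,0,0,1],
  ],
)

```text
t: 16.77
tool_pos: [0.6207, 0.222, 0.1478]
tool_rot: [-0.4, -3.116, 0.0]
contact_force: [-0.3, -0.2, -1.5]
opening: 0.0177
```

```bash
python3 m.py|head -3; python3 -c "
from h import *
im=cv2.imread('pics/w5.png')
S=get_image('side');cv2.imwrite('pics/s7.png',cv2.resize(S['image'][110:170,290:370],None,fx=8,fy=8,interpolation=cv2.INTER_CUBIC)[:,:,::-1])"
```

```text
t 16.775 pos [0.6207 0.222  0.1478] yaw 165.35 incr [-5.63 -0.08 -0.26] twist 0.09 F [-0.25 -0.19 -1.53] open 0.0177
t 16.825 pos [0.6208 0.222  0.1478] yaw 165.35 incr [-5.62 -0.08 -0.26] twist 0.09 F [ 0.35  0.77 -1.1 ] open 0.0171
166 318 333 12 325.5
```

View pics/w5.png

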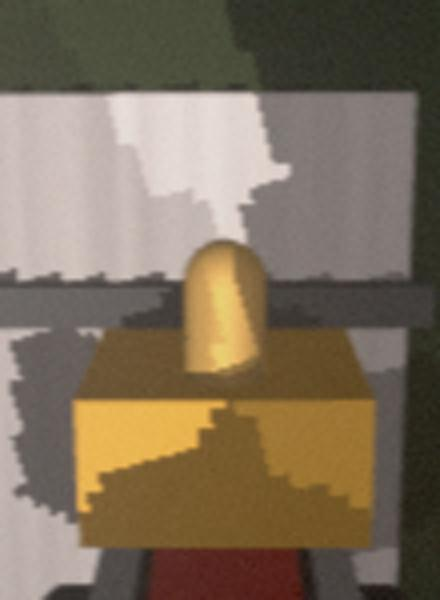

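View pics/s7.png

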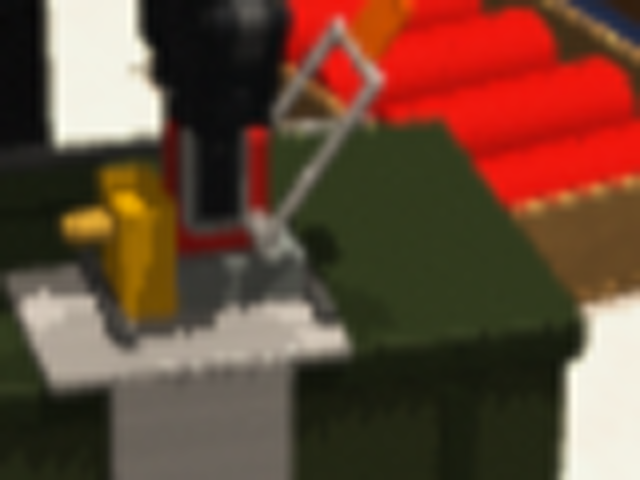

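Request:
move_arm(
  increments=[
    [0.1,0,0,0,1],
    [0.2,0,0,0,1],
    [0.2,0,0,0,1],
  ],
)

```text
t: 17.25
tool_pos: [0.6191, 0.2224, 0.1478]
tool_rot: [0.4, 3.115, 0.0]
contact_force: [1.1, 0.2, -3.1]
opening: 0.0174
```

Request:
move_arm(
  increments=[
    [0.05,0,0,0,1],
    [0.1,0,0,0,1],
    [0.1,0,0,0,1],
  ],
)

```text
t: 17.62
tool_pos: [0.6189, 0.2224, 0.1479]
tool_rot: [0.401, 3.113, 0.0]
contact_force: [5.1, -0.6, -4.1]
opening: 0.0178
```

```bash
python3 m.py|head -3; python3 -c "
from h import *
S=get_image('side');cv2.imwrite('pics/s8.png',cv2.resize(S['image'][115:155,295:345],None,fx=14,fy=14,interpolation=cv2.INTER_CUBIC)[:,:,::-1])"
```

```text
t 17.625 pos [0.6189 0.2224 0.1479] yaw 165.34 incr [-5.81 -0.07 -0.23] twist 0.08 F [ 5.13 -0.56 -4.05] open 0.0178
t 17.675 pos [0.619  0.2224 0.1479] yaw 165.34 incr [-5.81 -0.07 -0.23] twist 0.08 F [ 6.37 -0.57 -5.47] open 0.0173
166 318 328 11 323.0
```

View pics/s8.png

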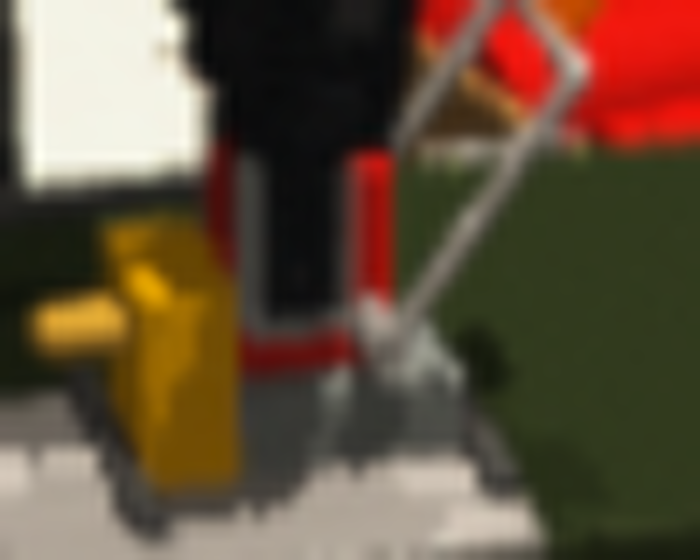

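View pics/w5.png

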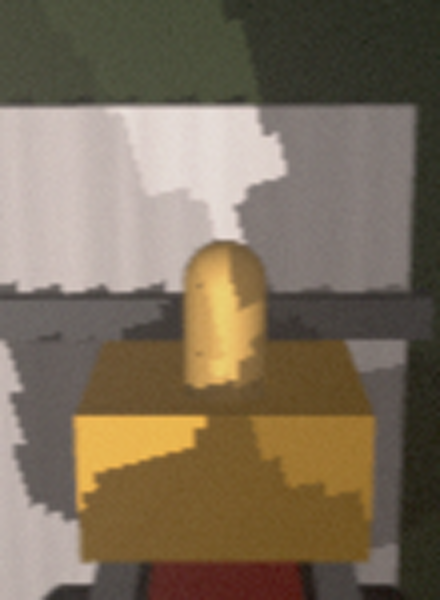

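Request:
move_arm(
  increments=[
    [0.05,0,0,0,1],
    [0.05,0,0,0,1],
    [0.05,0,0,0,1],
  ],
)

```text
t: 18.1
tool_pos: [0.6189, 0.2224, 0.1479]
tool_rot: [0.4, 3.112, 0.0]
contact_force: [6.5, -0.8, -5.0]
opening: 0.0176
```

```bash
python3 - <<'E'
from h import *
W=get_image("wrist");o=sensors.get_obs();print(o["tool_pos"],o["contact_force"],o["wrist_torque"])
cv2.imwrite("pics/w6.png",cv2.resize(W["image"][200:340,250:400],None,fx=4.5,fy=4.2,interpolation=cv2.INTER_CUBIC)[:,:,::-1])
E
```

```text
[0.61887879 0.22241574 0.14792661] [ 6.93218339 -1.51573602 -5.10522492] [-0.23421378 -1.2587815   0.01048221]
```

View pics/w6.png

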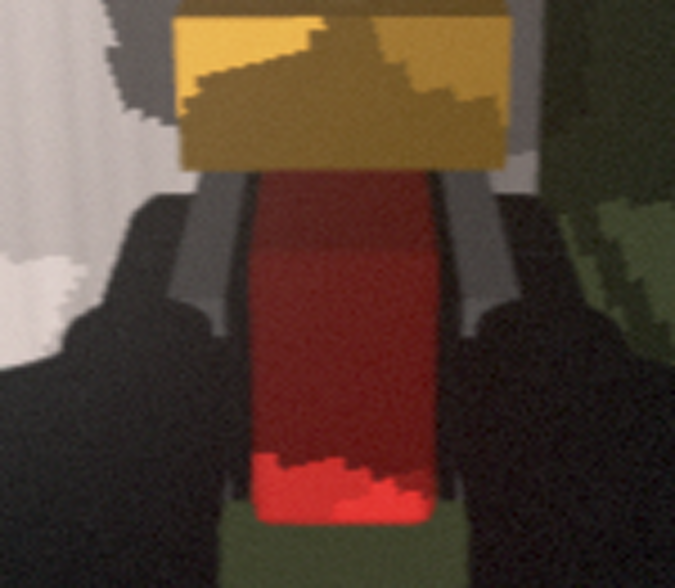

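Request:
move_arm(
  increments=[
    [-0.1,0,0,0,1],
    [-0.1,0,0,0,1],
    [-0.1,0,0,0,1],
  ],
)

```text
t: 18.52
tool_pos: [0.619, 0.2224, 0.1479]
tool_rot: [0.4, 3.114, 0.0]
contact_force: [5.3, -1.4, -3.9]
opening: 0.0174
```

Request:
move_arm(
  increments=[
    [0,0,0,0,2.2],
    [0,0,0,0,3],
    [0,0,0,0,3.2],
    [0,0,0,0,3.2],
  ],
)

```text
t: 19.02
tool_pos: [0.6182, 0.2227, 0.1479]
tool_rot: [-0.4, -3.116, -0.0]
contact_force: [-0.3, -0.4, -0.4]
opening: 0.0319
```

```bash
python3 - <<'E'
from h import *
W=get_image("wrist");o=sensors.get_obs();print(o["tool_pos"],o["contact_force"],o["opening"])
cv2.imwrite("pics/w7.png",cv2.resize(W["image"][140:340,230:420],None,fx=3.5,fy=3,interpolation=cv2.INTER_CUBIC)[:,:,::-1])
S=get_image('side');cv2.imwrite('pics/s9.png',cv2.resize(S['image'][105:155,295:355],None,fx=12,fy=12,interpolation=cv2.INTER_CUBIC)[:,:,::-1])
E
```

```text
[0.61817523 0.22266401 0.14786224] [-0.48527157  0.60160334  0.32917903] 0.03190783763793482
```

View pics/w7.png

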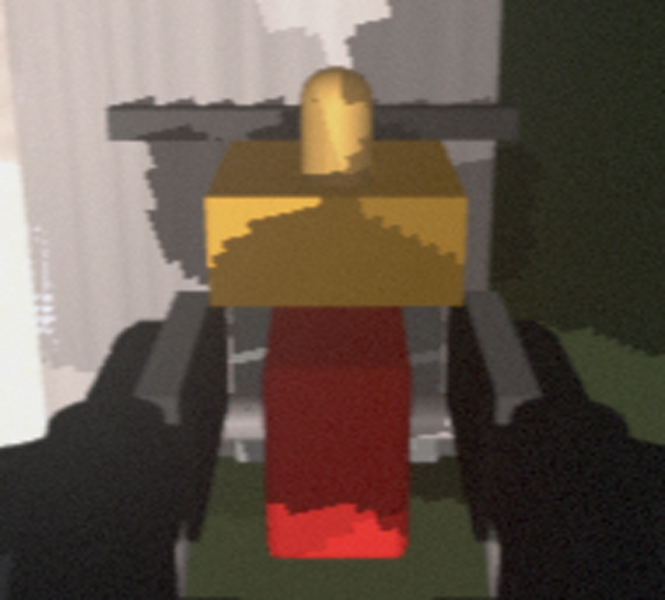

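View pics/s9.png

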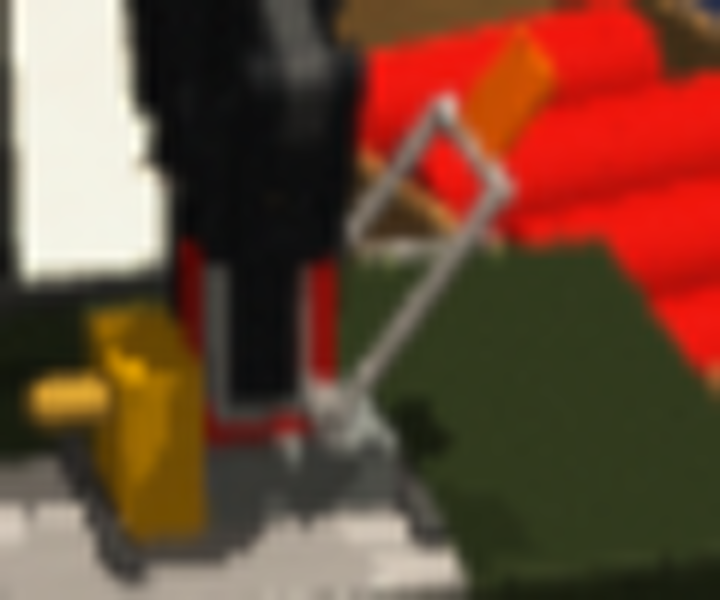

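On release the tool crept 0.8 mm forward with no contact. The pads were therefore clear of the lug, and the stop had been the shoulder itself. Now I'll rise.

Request:
move_arm(
  increments=[
    [0,0,-1,0,3.2],
    [0,0,-3,0,3.2],
    [0,0,-6,0,3.2],
    [0,0,-9,0,3.2],
    [0,0,-12,0,0.5],
  ],
)

```text
t: 19.75
tool_pos: [0.6186, 0.2227, 0.271]
tool_rot: [0.4, 3.114, 0.001]
contact_force: [-0.4, -0.3, -0.2]
opening: 0.0151
```

Request:
move_arm(
  increments=[
    [0,0,0,0,0.1],
    [0,0,0,0,0.1],
    [0,0,0,0,0.1],
  ],
)

```text
t: 20.12
tool_pos: [0.6176, 0.2224, 0.2659]
tool_rot: [-0.4, -3.113, 0.002]
contact_force: [-0.2, 0.4, 0.0]
opening: 0.0014
```

```bash
python3 - <<'E'
from h import *
W=get_image("wrist");o=sensors.get_obs();print(o["tool_pos"],o["contact_force"],o["opening"])
cv2.imwrite("pics/w8.png",W["image"][:,:,::-1])
S=get_image('side');cv2.imwrite('pics/s10.png',cv2.resize(S['image'][95:165,285:375],None,fx=8,fy=8,interpolation=cv2.INTER_CUBIC)[:,:,::-1])
for n,d in(("W",W),("S",S)):
    for s,cc,_ in blobs(d["image"],(7,180,100),(14,255,255)): print(n,s,cc)
E
```

```text
[0.61761183 0.22242047 0.26587182] [-0.38527303  0.64923383  0.86525296] 0.0010605900380357366
W [325, 278, 3, 29, 40] [325.9, 292.9]
S [333, 106, 8, 12, 51] [336.9, 112.0]
S [467, 187, 34, 47, 986] [482.2, 211.7]
S [347, 212, 11, 7, 28] [351.6, 215.5]
S [249, 228, 38, 26, 405] [267.4, 240.3]
```

View pics/w8.png

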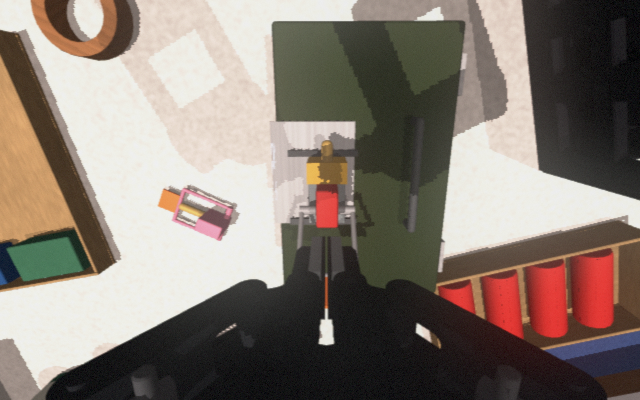

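View pics/s10.png

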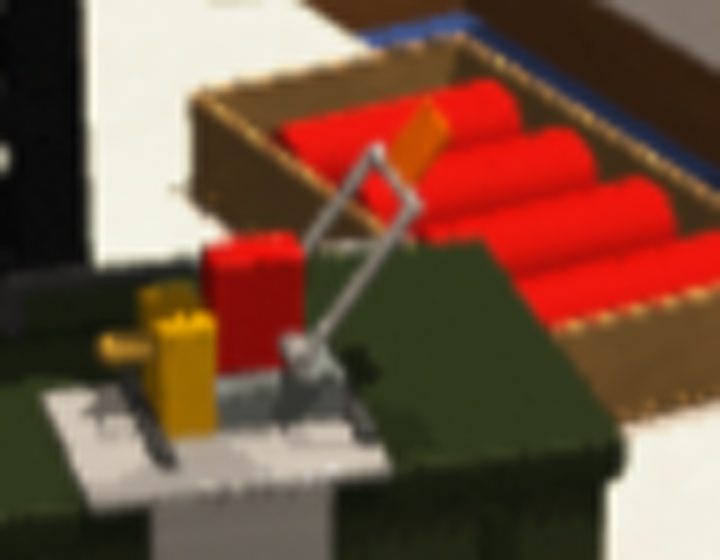

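```bash
cat >> h.py <<'E'
A=np.radians(165.35);U=np.array([np.cos(A),np.sin(A),0]);V=np.array([-U[1],U[0],0]);Z=np.array([0,0,1.])
H=np.array([.6189,.2224,.130])+U*(.012-.027)
def rel():
    o=sensors.get_obs();d=o["tool_pos"]-H;return o["t"],(np.array([d@U,d@V,d[2]])*1000).round(1),o["contact_force"].round(1)
E
python3 - <<'E'
from h import *
S=get_image("side");T=get_image("top")
for th in np.arange(1.8,2.4,.1):
    p=H+.076*(np.cos(th)*U+np.sin(th)*Z); print(th.round(2),proj(S,p).round(1),proj(T,p).round(1),"bow ends",proj(S,H+.063*(np.cos(th)*U+np.sin(th)*Z)+.023*V).round(1))
print("nose tip proj",proj(S,H+.063*U),"hinge +y",proj(S,H+.025*V))
print(rel())
E
```

```text
1.8 [[326.5 108.5]] [[212. 125.]] bow ends [[327.6 116.7]]
1.9 [[329.2 109. ]] [[213.4 122.1]] bow ends [[329.9 117.1]]
2.0 [[331.8 109.7]] [[214.9 119.5]] bow ends [[332.1 117.8]]
2.1 [[334.3 110.8]] [[216.3 117.2]] bow ends [[334.2 118.6]]
2.2 [[336.6 112. ]] [[217.8 115.2]] bow ends [[336.1 119.6]]
2.3 [[338.8 113.5]] [[219.2 113.5]] bow ends [[337.9 120.9]]
nose tip proj [[296.64111993 137.96401662]] hinge +y [[322.27518065 139.48173663]]
(20.325, array([1.590e+01, 1.000e-01, 1.367e+02]), array([ 0.2, -0.2,  0.5]))
```

Request:
move_arm(
  increments=[
    [-3,0,0,0,0],
    [-6,0,0,0,0],
    [-9,0,0,0,0],
    [-9.2,0,0,0,0],
    [-9.2,0,2,0,0],
  ],
)

```text
t: 20.95
tool_pos: [0.708, 0.1996, 0.2492]
tool_rot: [0.4, 3.113, 0.002]
contact_force: [0.2, -0.6, 0.3]
opening: 0.0001
```

Request:
move_arm(
  increments=[
    [0,0,2,0,0],
    [0,0,3.8,0,0],
    [0,0,3.8,0,0],
    [0,0,3.8,0,0],
  ],
)

```text
t: 21.45
tool_pos: [0.7074, 0.1995, 0.2102]
tool_rot: [0.4, 3.115, 0.0]
contact_force: [0.3, -0.4, 0.9]
opening: -0.0001
```

```bash
python3 - <<'E'
from h import *
print(rel())
S=get_image('side');cv2.imwrite('pics/s11.png',cv2.resize(S['image'][75:165,275:385],None,fx=6.5,fy=6.5,interpolation=cv2.INTER_CUBIC)[:,:,::-1])
E
```

```text
(21.45, array([-76.4,  -0.2,  80.2]), array([ 0.3, -0.4,  0.9]))
```

View pics/s11.png

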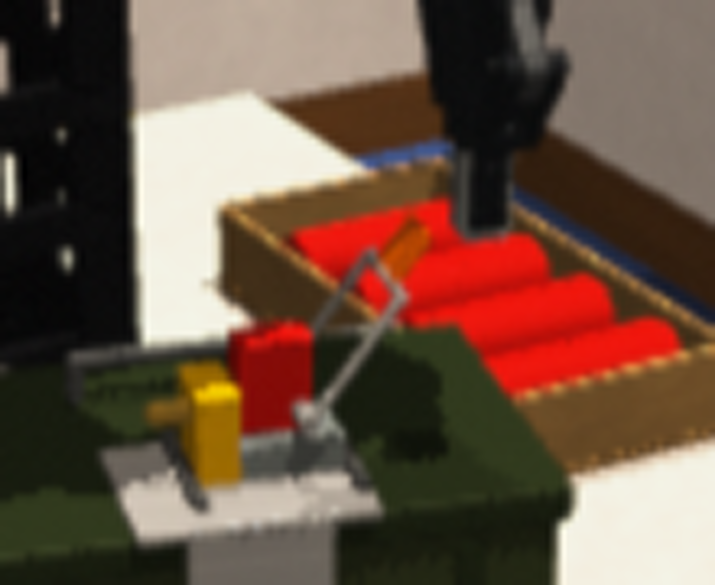

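Request:
move_arm(
  increments=[
    [0.3,0,0.5,0,0],
    [0.8,0,0.5,0,0],
    [1.3,0,0.5,0,0],
    [1.7,0,0.5,0,0],
    [2.1,0,0.5,0,0],
  ],
)

```text
t: 22.12
tool_pos: [0.6869, 0.2047, 0.2051]
tool_rot: [0.4, 3.115, 0.0]
contact_force: [0.7, 0.1, -0.2]
opening: -0.0002
```

Request:
move_arm(
  increments=[
    [0.3,0,0,0,0],
    [0.6,0,0,0,0],
    [0.9,0,0,0,0],
    [1.2,0,0,0,0],
  ],
)

```text
t: 22.62
tool_pos: [0.6752, 0.2077, 0.2048]
tool_rot: [-0.401, -3.116, 0.0]
contact_force: [-0.3, -0.4, 0.1]
opening: 0.0
```

```bash
python3 - <<'E'
from h import *
print(rel())
S=get_image('side');cv2.imwrite('pics/s12.png',cv2.resize(S['image'][75:165,275:385],None,fx=6.5,fy=6.5,interpolation=cv2.INTER_CUBIC)[:,:,::-1])
E
```

```text
(22.625, array([-43.2,  -0. ,  74.8]), array([-0.3, -0.4,  0.1]))
```

View pics/s12.png

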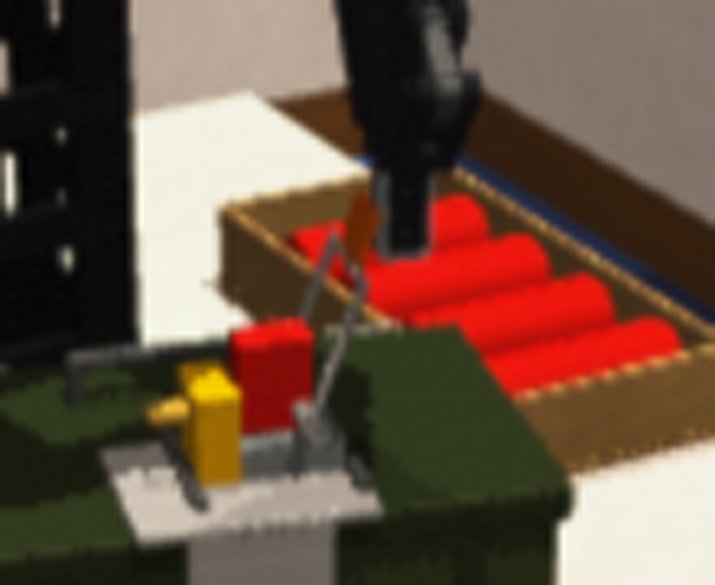

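Request:
move_arm(
  increments=[
    [0.6,0,-0.3,0,0],
    [1.2,0,-0.6,0,0],
    [1.8,0,-0.9,0,0],
    [2.4,0,-1.2,0,0],
    [3.0,0,-1.4,0,0],
  ],
)

```text
t: 23.3
tool_pos: [0.646, 0.2154, 0.2192]
tool_rot: [0.4, 3.116, 0.0]
contact_force: [0.7, -0.3, -0.2]
opening: 0.0002
```

Request:
move_arm(
  increments=[
    [0.5,0,0,0,0],
    [1.0,0,0,0,0],
    [1.5,0,0.1,0,0],
    [2.0,0,0.2,0,0],
    [2.5,0,0.3,0,0],
  ],
)

```text
t: 23.92
tool_pos: [0.6218, 0.2216, 0.2156]
tool_rot: [-0.4, -3.116, 0.0]
contact_force: [0.6, -0.1, 0.1]
opening: 0.0001
```

```bash
python3 - <<'E'
from h import *
print(rel())
S=get_image('side');cv2.imwrite('pics/s13.png',cv2.resize(S['image'][75:165,275:385],None,fx=6.5,fy=6.5,interpolation=cv2.INTER_CUBIC)[:,:,::-1])
E
```

```text
(23.925, array([12. ,  0. , 85.6]), array([ 0.6, -0.1,  0.1]))
```

View pics/s13.png

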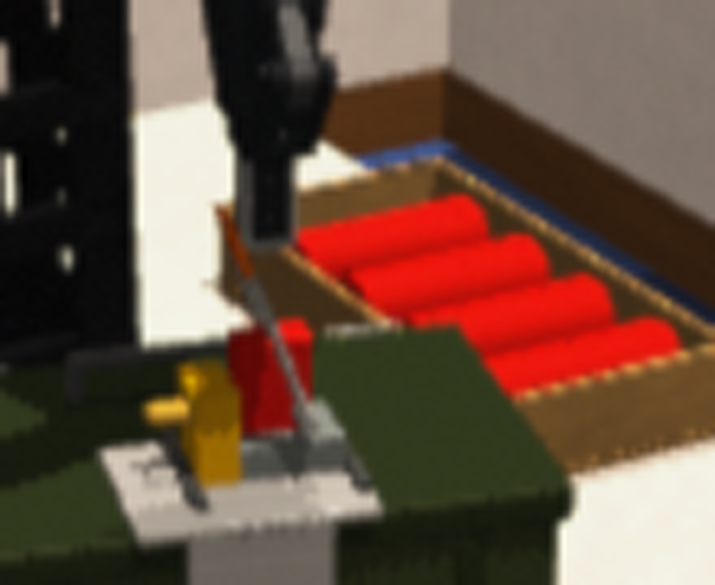

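Request:
move_arm(
  increments=[
    [0.7,0,0.15,0,0],
    [1.4,0,0.4,0,0],
    [2.0,0,0.7,0,0],
    [2.6,0,1.1,0,0],
    [3.1,0,1.6,0,0],
  ],
)

```text
t: 24.6
tool_pos: [0.5918, 0.2296, 0.1995]
tool_rot: [-0.4, -3.116, -0.0]
contact_force: [0.5, 0.0, 0.4]
opening: -0.0002
```

Request:
move_arm(
  increments=[
    [0.4,0,0.5,0,0],
    [0.8,0,1.0,0,0],
    [1.1,0,1.5,0,0],
    [1.1,0,1.5,0,0],
  ],
)

```text
t: 25.1
tool_pos: [0.5811, 0.2322, 0.184]
tool_rot: [-0.4, -3.115, 0.001]
contact_force: [-0.2, 0.4, -0.1]
opening: 0.0002
```

```bash
python3 - <<'E'
from h import *
print(rel())
S=get_image('side');cv2.imwrite('pics/s14.png',cv2.resize(S['image'][75:165,275:385],None,fx=6.5,fy=6.5,interpolation=cv2.INTER_CUBIC)[:,:,::-1])
E
```

```text
(25.1, array([54.1,  0.1, 54. ]), array([-0.2,  0.4, -0.1]))
```

View pics/s14.png

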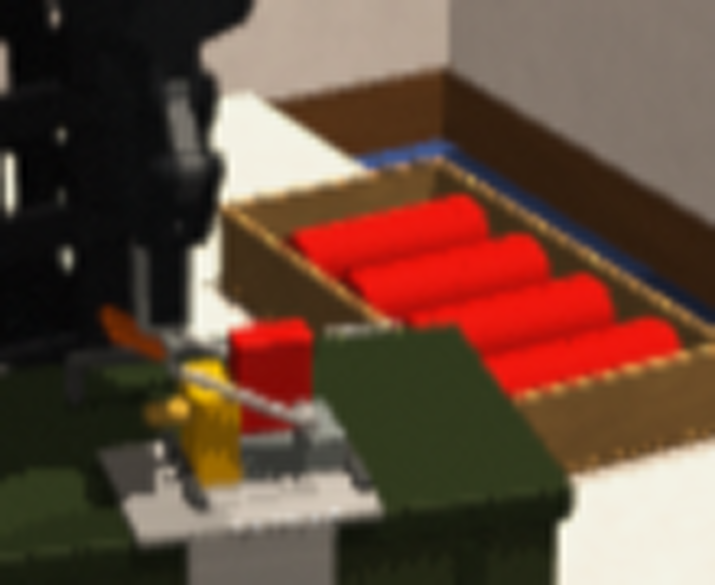

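Request:
move_arm(
  increments=[
    [0.3,0,0.5,0,0],
    [0.5,0,0.9,0,0],
    [0.5,0,1.0,0,0],
    [0.5,0,1.0,0,0],
  ],
)

```text
t: 25.65
tool_pos: [0.5767, 0.2334, 0.1747]
tool_rot: [-0.4, -3.116, 0.0]
contact_force: [0.3, -1.0, -1.2]
opening: -0.0002
```

Request:
move_arm(
  increments=[
    [0,0,-1.2,0,0],
    [0,0,-2.5,0,0],
    [1.5,0,-2.5,0,0],
    [3,0,-2.5,0,0],
    [3,0,-2.5,0,0],
  ],
)

```text
t: 26.28
tool_pos: [0.5461, 0.2415, 0.1992]
tool_rot: [-0.398, -3.115, 0.001]
contact_force: [0.1, 0.3, -0.8]
opening: 0.0
```

```bash
python3 - <<'E'
from h import *
print(rel())
S=get_image('side');cv2.imwrite('pics/s15.png',cv2.resize(S['image'][75:165,265:375],None,fx=6.5,fy=6.5,interpolation=cv2.INTER_CUBIC)[:,:,::-1])
W=get_image('wrist');cv2.imwrite('pics/w15.png',W['image'][:,:,::-1])
E
```

```text
(26.275, array([90.3, -0. , 69.2]), array([ 0.1,  0.3, -0.8]))
```

View pics/s15.png

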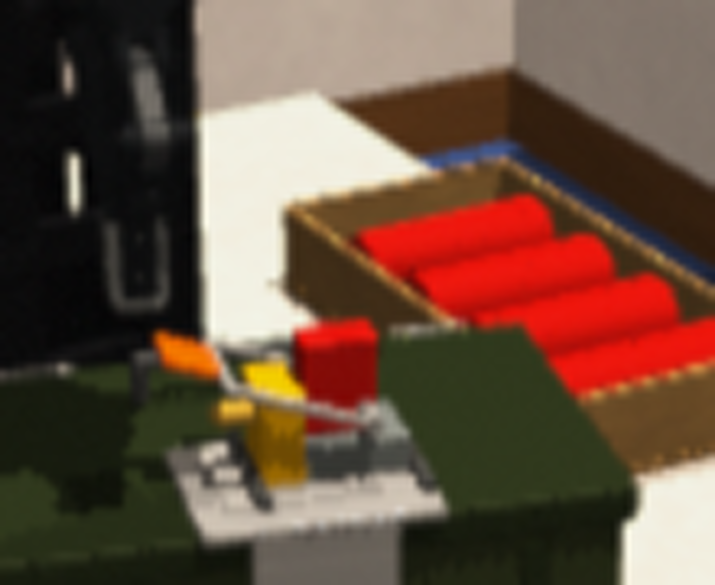

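View pics/w15.png

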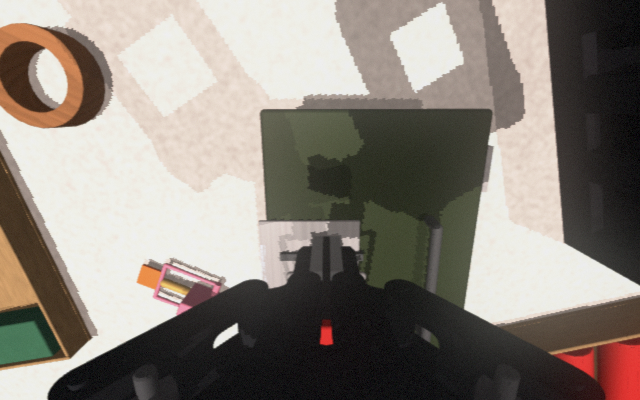

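Request:
move_arm(
  increments=[
    [-0.2,0,1,0,0],
    [-0.2,0,2,0,0],
    [-0.2,0,2.7,0,0],
    [-0.2,0,3.2,0,0],
    [-0.2,0,3.6,0,0],
  ],
)

```text
t: 27.0
tool_pos: [0.5497, 0.2405, 0.1634]
tool_rot: [-0.401, -3.116, 0.0]
contact_force: [0.2, -0.0, 0.6]
opening: 0.0001
```

Request:
move_arm(
  increments=[
    [0,0,0.2,0,0],
    [0,0,0.4,0,0],
    [0,0,0.4,0,0],
  ],
)

```text
t: 27.38
tool_pos: [0.5497, 0.2406, 0.1598]
tool_rot: [0.4, 3.116, 0.0]
contact_force: [-0.4, 0.9, 0.2]
opening: -0.0002
```

```bash
python3 - <<'E'
from h import *
print(rel())
S=get_image('side');cv2.imwrite('pics/s16.png',cv2.resize(S['image'][95:165,275:345],None,fx=8,fy=8,interpolation=cv2.INTER_CUBIC)[:,:,::-1])
E
```

```text
(27.375, array([86.6, -0.1, 29.8]), array([-0.4,  0.9,  0.2]))
```

View pics/s16.png

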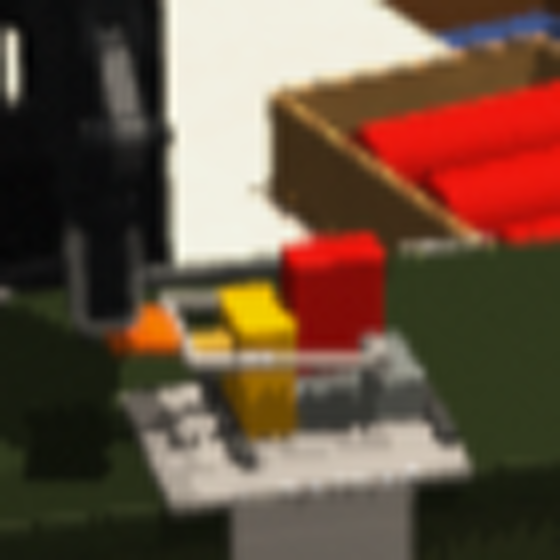

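The side view shows the closed fingertips on the tab's outer half, with the ring nearly level and about to meet the nose. I'll press gently.

Request:
move_arm(
  increments=[
    [0,0,0.1,0,0],
    [0,0,0.2,0,0],
    [0,0,0.3,0,0],
  ],
)

```text
t: 27.8
tool_pos: [0.5496, 0.2405, 0.1568]
tool_rot: [0.4, 3.116, 0.0]
contact_force: [-0.4, -0.3, 0.1]
opening: 0.0004
```

Request:
move_arm(
  increments=[
    [0,0,0.1,0,0],
    [0,0,0.2,0,0],
    [0,0,0.2,0,0],
  ],
)

```text
t: 28.18
tool_pos: [0.5496, 0.2406, 0.1548]
tool_rot: [-0.4, -3.116, -0.0]
contact_force: [-0.1, -0.2, 1.1]
opening: 0.0003
```

Request:
move_arm(
  increments=[
    [0,0,0.1,0,0],
    [0,0,0.2,0,0],
    [0,0,0.2,0,0],
  ],
)

```text
t: 28.55
tool_pos: [0.5497, 0.2406, 0.153]
tool_rot: [0.4, 3.116, 0.0]
contact_force: [-1.3, 0.5, 3.9]
opening: -0.0002
```

Request:
move_arm(
  increments=[
    [0,0,0.05,0,0],
    [0,0,0.1,0,0],
    [0,0,0.1,0,0],
  ],
)

```text
t: 28.92
tool_pos: [0.5498, 0.2406, 0.152]
tool_rot: [0.4, 3.116, 0.0]
contact_force: [-1.5, 0.1, 3.7]
opening: 0.0001
```

Request:
move_arm(
  increments=[
    [0,0,0.05,0,0],
    [0,0,0.1,0,0],
    [0,0,0.1,0,0],
  ],
)

```text
t: 29.3
tool_pos: [0.5499, 0.2406, 0.1512]
tool_rot: [0.4, 3.115, 0.0]
contact_force: [-1.8, -0.2, 4.7]
opening: 0.0001
```

Request:
move_arm(
  increments=[
    [0,0,0.05,0,0],
    [0,0,0.1,0,0],
    [0,0,0.1,0,0],
  ],
)

```text
t: 29.68
tool_pos: [0.55, 0.2406, 0.1502]
tool_rot: [0.4, 3.115, 0.0]
contact_force: [-1.2, 1.2, 5.1]
opening: -0.0001
```

Request:
move_arm(
  increments=[
    [0,0,0.05,0,0],
    [0,0,0.1,0,0],
    [0,0,0.15,0,0],
    [0,0,0.2,0,0],
  ],
)

```text
t: 30.18
tool_pos: [0.5501, 0.2408, 0.1491]
tool_rot: [0.4, 3.115, 0.001]
contact_force: [-4.0, 0.4, 7.7]
opening: -0.0
```

Request:
move_arm(
  increments=[
    [0,0,0.05,0,0],
    [0,0,0.1,0,0],
    [0,0,0.15,0,0],
    [0,0,0.2,0,0],
  ],
)

```text
t: 30.68
tool_pos: [0.5492, 0.2408, 0.1458]
tool_rot: [-0.4, -3.115, -0.0]
contact_force: [-2.0, -0.0, 3.3]
opening: -0.0002
```

Request:
move_arm(
  increments=[
    [0,0,0.05,0,0],
    [0,0,0.1,0,0],
    [0,0,0.15,0,0],
    [0,0,0.2,0,0],
  ],
)

```text
t: 31.18
tool_pos: [0.5496, 0.2404, 0.1435]
tool_rot: [-0.401, -3.116, 0.0]
contact_force: [-0.9, 0.9, 1.8]
opening: -0.0
```

```bash
python3 - <<'E'
from h import *
print(rel())
S=get_image('side');cv2.imwrite('pics/s17.png',cv2.resize(S['image'][95:165,275:345],None,fx=8,fy=8,interpolation=cv2.INTER_CUBIC)[:,:,::-1])
E
```

```text
(31.175, array([86.6,  0.1, 13.5]), array([-0.9,  0.9,  1.8]))
```

View pics/s17.png

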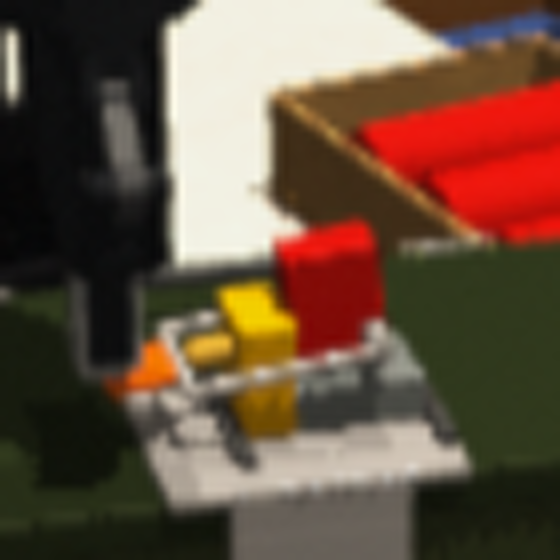

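Request:
move_arm(
  increments=[
    [0,0,0.1,0,0],
    [0,0,0.2,0,0],
    [0,0,0.3,0,0],
    [0,0,0.3,0,0],
  ],
)

```text
t: 31.72
tool_pos: [0.5495, 0.2404, 0.1405]
tool_rot: [-0.401, -3.116, 0.0]
contact_force: [-0.3, 0.9, 0.5]
opening: -0.0003
```

Request:
move_arm(
  increments=[
    [0,0,0.1,0,0],
    [0,0,0.2,0,0],
    [0,0,0.2,0,0],
  ],
)

```text
t: 32.1
tool_pos: [0.5496, 0.2405, 0.1387]
tool_rot: [-0.4, -3.116, 0.0]
contact_force: [-1.0, -0.4, 0.5]
opening: -0.0004
```

```bash
python3 - <<'E'
from h import *
print(rel())
S=get_image('side');cv2.imwrite('pics/s18.png',cv2.resize(S['image'][95:165,275:345],None,fx=8,fy=8,interpolation=cv2.INTER_CUBIC)[:,:,::-1])
E
```

```text
(32.1, array([86.7, -0. ,  8.7]), array([-1. , -0.4,  0.5]))
```

View pics/s18.png

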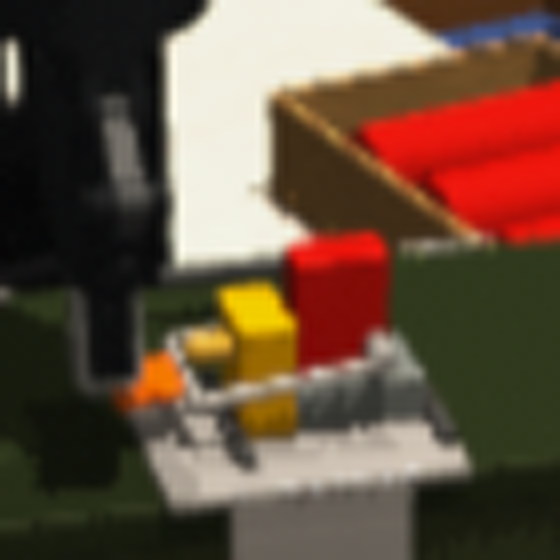

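The bow has gone past the nose. I'll lift clear and check the pin position, since the head seems to have crept back slightly.

Request:
move_arm(
  increments=[
    [0,0,-1,0,0],
    [0,0,-4,0,0],
    [0,0,-8,0,0],
    [0,0,-11,0,0],
    [0,0,-11,0,0],
  ],
)

```text
t: 32.78
tool_pos: [0.5514, 0.2411, 0.2534]
tool_rot: [0.4, 3.109, 0.005]
contact_force: [0.3, -0.0, -0.2]
opening: -0.0002
```

```bash
python3 - <<'E'
from h import *
print(rel())
S=get_image('side');cv2.imwrite('pics/s19.png',cv2.resize(S['image'][95:165,275:345],None,fx=8,fy=8,interpolation=cv2.INTER_CUBIC)[:,:,::-1])
W=get_image('wrist');cv2.imwrite('pics/w19.png',W['image'][:,:,::-1])
E
```

```text
(32.775, array([ 85. ,  -1. , 123.4]), array([ 0.3, -0. , -0.2]))
```

View pics/s19.png

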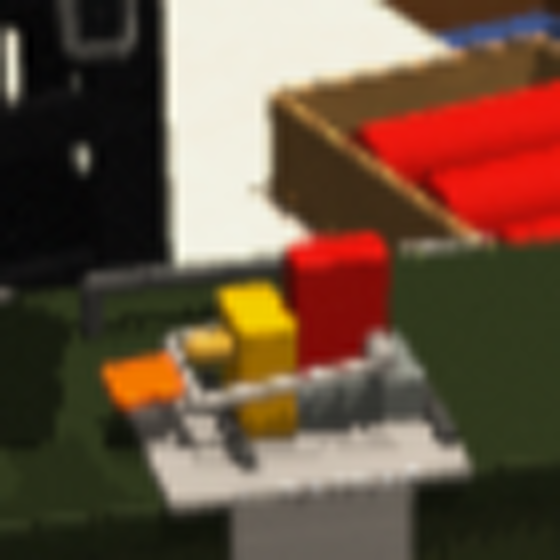

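Request:
move_arm(
  increments=[
    [-4,0,0,0,0],
    [-8,0,0,0,0],
    [-11,0,1,0,0],
    [-12.9,0,2,0,0],
    [-12.9,0,2,0,0],
  ],
)

```text
t: 33.5
tool_pos: [0.6737, 0.207, 0.2246]
tool_rot: [-0.402, -3.11, 0.003]
contact_force: [0.2, 0.1, -0.0]
opening: 0.0
```

Request:
move_arm(
  increments=[
    [0,0,0,0,0],
    [0,0,0,0,0],
    [0,0,0,0,0],
    [0,0,0,0,0],
  ],
)

```text
t: 34.0
tool_pos: [0.6743, 0.2082, 0.2293]
tool_rot: [0.4, 3.115, 0.0]
contact_force: [0.2, 0.0, -0.1]
opening: -0.0002
```

```bash
python3 - <<'E'
from h import *
print(rel())
W=get_image('wrist');cv2.imwrite('pics/w20.png',cv2.resize(W['image'][40:240,250:400],None,fx=4,fy=3,interpolation=cv2.INTER_CUBIC)[:,:,::-1])
cv2.imwrite('pics/w20f.png',W['image'][:,:,::-1])
E
```

```text
(34.0, array([-42.2,  -0.2,  99.3]), array([ 0.2,  0. , -0.1]))
```

View pics/w20.png

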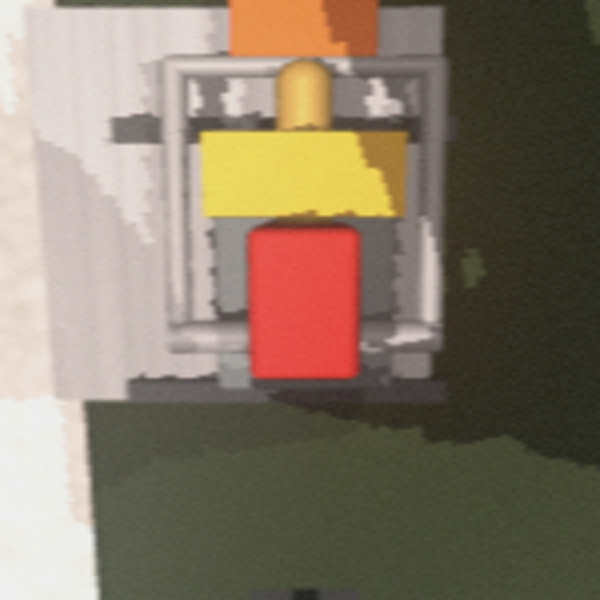

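```bash
python3 - <<'E'
from h import *
W=get_image('wrist')
g=lambda r,z:((cast(W,(326,r),z)[0]-H)@U*1000).round(2)
for nm,lo,hi in(("red",(0,150,120),(6,255,255)),("yel",(20,120,120),(30,255,255))):
    for s,c,m in blobs(W["image"],lo,hi,60):
        if 290<c[0]<360:print(nm,s,c)
im=W["image"];h=cv2.cvtColor(im,cv2.COLOR_RGB2HSV)
for col in(318,322,333,338):print(col,[(r,*h[r,col].tolist()) for r in list(range(108,122))],[(r,*h[r,col].tolist()) for r in range(162,170)])
print("near",g(112,.142),"far",g(83.7,.142),"headfront",g(116,.162),g(116,.160),"headrear",g(40+379/3,.162),"tip",g(59.3,.1305))
E
```

```text
red [312, 116, 28, 50, 1351] [325.9, 140.4]
yel [323, 64, 5, 18, 77] [325.1, 72.8]
yel [300, 83, 49, 30, 1246] [322.5, 97.7]
318 [(108, 25, 155, 235), (109, 25, 157, 234), (110, 25, 158, 234), (111, 22, 159, 229), (112, 20, 110, 160), (113, 14, 70, 106), (114, 7, 122, 100), (115, 5, 145, 109), (116, 3, 175, 166), (117, 2, 179, 207), (118, 2, 178, 228), (119, 2, 174, 230), (120, 2, 176, 230), (121, 2, 171, 233)] [(162, 1, 179, 229), (163, 1, 176, 231), (164, 1, 177, 230), (165, 1, 183, 205), (166, 2, 126, 115), (167, 5, 36, 84), (168, 11, 25, 81), (169, 5, 39, 78)]
322 [(108, 25, 160, 233), (109, 25, 157, 234), (110, 25, 157, 232), (111, 19, 166, 203), (112, 17, 144, 133), (113, 16, 129, 113), (114, 11, 134, 103), (115, 6, 147, 111), (116, 3, 178, 168), (117, 2, 184, 204), (118, 2, 179, 227), (119, 2, 176, 231), (120, 2, 174, 231), (121, 2, 175, 232)] [(162, 1, 176, 232), (163, 1, 179, 231), (164, 1, 177, 230), (165, 1, 181, 207), (166, 2, 121, 116), (167, 6, 43, 88), (168, 3, 31, 82), (169, 11, 37, 76)]
333 [(108, 25, 161, 235), (109, 25, 161, 235), (110, 24, 162, 232), (111, 22, 160
[... 174 characters left out ...]
1, 176, 232), (121, 1, 177, 230)] [(162, 1, 184, 230), (163, 1, 184, 230), (164, 1, 186, 225), (165, 1, 184, 201), (166, 2, 130, 110), (167, 5, 40, 82), (168, 10, 29, 79), (169, 9, 36, 71)]
338 [(108, 24, 161, 233), (109, 25, 163, 232), (110, 22, 164, 214), (111, 20, 164, 170), (112, 18, 101, 124), (113, 13, 41, 111), (114, 10, 29, 106), (115, 7, 70, 109), (116, 3, 162, 135), (117, 2, 177, 186), (118, 2, 182, 207), (119, 2, 185, 218), (120, 2, 182, 218), (121, 2, 182, 218)] [(162, 1, 183, 201), (163, 1, 189, 200), (164, 1, 181, 194), (165, 1, 163, 161), (166, 2, 77, 96), (167, 9, 33, 78), (168, 11, 26, 79), (169, 3, 42, 67)]
near 27.31 far 45.19 headfront 25.18 25.14 headrear -5.96 tip 61.54
```

The gap between shoulder and lug face is about 1.9 mm: near face at 27.3 mm, head front at 25.2 mm, and tip minus 36 at 25.5 mm. That is within tolerance but with thin margin. I'll nudge the head gently forward from behind with closed fingers.

Request:
move_arm(
  increments=[
    [0,0,3,0,0],
    [0,0,6,0,0],
    [0,0,8.2,0,0],
    [0,0,8.2,0,0],
    [0,0,8.2,0,0],
  ],
)

```text
t: 34.72
tool_pos: [0.6752, 0.2081, 0.1481]
tool_rot: [0.4, 3.114, 0.001]
contact_force: [-0.1, 1.1, 0.2]
opening: -0.0
```

Request:
move_arm(
  increments=[
    [0.5,0,0,0,0],
    [1.0,0,0,0,0],
    [1.6,0,0,0,0],
    [2.1,0,0,0,0],
    [2.1,0,0,0,0],
  ],
)

```text
t: 35.35
tool_pos: [0.6537, 0.2134, 0.1468]
tool_rot: [-0.4, -3.116, 0.0]
contact_force: [-0.1, -0.7, -1.6]
opening: 0.0002
```

```bash
python3 - <<'E'
from h import *
print(rel())
S=get_image('side');cv2.imwrite('pics/s21.png',cv2.resize(S['image'][95:165,275:345],None,fx=8,fy=8,interpolation=cv2.INTER_CUBIC)[:,:,::-1])
E
```

```text
(35.35, array([-20.9,  -0.1,  16.8]), array([-0.1, -0.7, -1.6]))
```

View pics/s21.png

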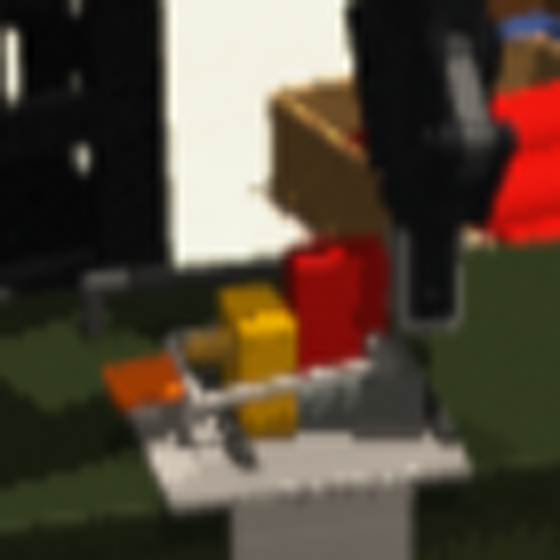

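Request:
move_arm(
  increments=[
    [0.1,0,0,0,0],
    [0.2,0,0,0,0],
    [0.3,0,0,0,0],
    [0.3,0,0,0,0],
  ],
)

```text
t: 35.9
tool_pos: [0.6512, 0.214, 0.1468]
tool_rot: [-0.4, -3.116, 0.0]
contact_force: [0.2, 0.1, 0.0]
opening: 0.0002
```

Request:
move_arm(
  increments=[
    [0.05,0,0,0,0],
    [0.1,0,0,0,0],
    [0.15,0,0,0,0],
    [0.15,0,0,0,0],
  ],
)

```text
t: 36.4
tool_pos: [0.65, 0.2143, 0.147]
tool_rot: [0.4, 3.115, 0.0]
contact_force: [0.5, 0.7, 0.5]
opening: -0.0001
```

Request:
move_arm(
  increments=[
    [0.05,0,0,0,0],
    [0.1,0,0,0,0],
    [0.1,0,0,0,0],
  ],
)

```text
t: 36.78
tool_pos: [0.649, 0.2146, 0.147]
tool_rot: [0.4, 3.115, 0.0]
contact_force: [0.7, -0.3, 1.0]
opening: 0.0004
```

Request:
move_arm(
  increments=[
    [0.05,0,0,0,0],
    [0.1,0,0,0,0],
    [0.1,0,0,0,0],
  ],
)

```text
t: 37.15
tool_pos: [0.6487, 0.2146, 0.1472]
tool_rot: [0.4, 3.113, 0.0]
contact_force: [4.8, -1.4, -0.3]
opening: -0.0
```

Request:
move_arm(
  increments=[
    [0.05,0,0,0,0],
    [0.05,0,0,0,0],
    [0.05,0,0,0,0],
  ],
)

```text
t: 37.52
tool_pos: [0.6487, 0.2147, 0.1474]
tool_rot: [0.4, 3.112, 0.0]
contact_force: [6.3, -1.6, -1.1]
opening: 0.0001
```

```bash
python3 - <<'E'
from h import *
print(rel())
S=get_image('side');cv2.imwrite('pics/s22.png',cv2.resize(S['image'][95:165,275:345],None,fx=8,fy=8,interpolation=cv2.INTER_CUBIC)[:,:,::-1])
E
```

```text
(37.525, array([-15.8,  -0. ,  17.4]), array([ 6.3, -1.6, -1.1]))
```

View pics/s22.png

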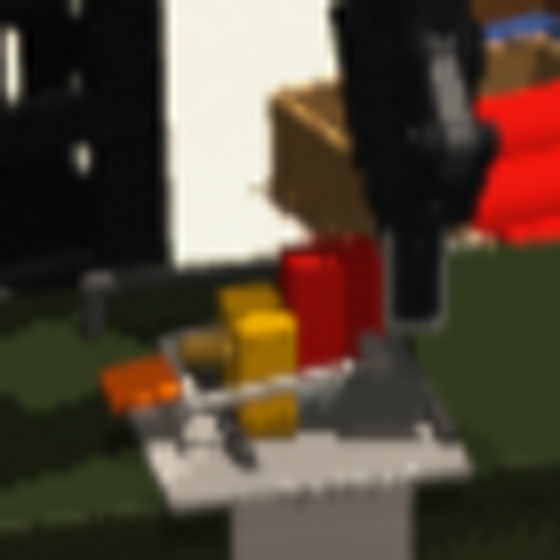

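A firm stop at 6 N, with the head rear at the expected home position. Backing off and re-measuring.

Request:
move_arm(
  increments=[
    [-0.5,0,0,0,0],
    [-1.5,0,0,0,0],
    [-2.7,0,0,0,0],
    [-2.7,0,-4,0,0],
    [-2.7,0,-8.2,0,0],
  ],
)

```text
t: 38.2
tool_pos: [0.6735, 0.2078, 0.2283]
tool_rot: [-0.401, -3.113, 0.001]
contact_force: [0.1, 0.9, 0.0]
opening: -0.0
```

Request:
move_arm(
  increments=[
    [0,0,0,0,0],
    [0,0,0,0,0],
    [0,0,0,0,0],
    [0,0,0,0,0],
  ],
)

```text
t: 38.7
tool_pos: [0.6728, 0.208, 0.2268]
tool_rot: [-0.4, -3.113, 0.001]
contact_force: [-0.2, 0.3, -0.4]
opening: 0.0003
```

```bash
python3 - <<'E'
from h import *
print(rel())
W=get_image('wrist');cv2.imwrite('pics/w23.png',cv2.resize(W['image'][40:240,250:400],None,fx=4,fy=3,interpolation=cv2.INTER_CUBIC)[:,:,::-1])
S=get_image('side');cv2.imwrite('pics/s23.png',cv2.resize(S['image'][95:165,275:345],None,fx=8,fy=8,interpolation=cv2.INTER_CUBIC)[:,:,::-1])
E
```

```text
(38.7, array([-40.8,   0.3,  96.8]), array([-0.2,  0.3, -0.4]))
```

View pics/w23.png

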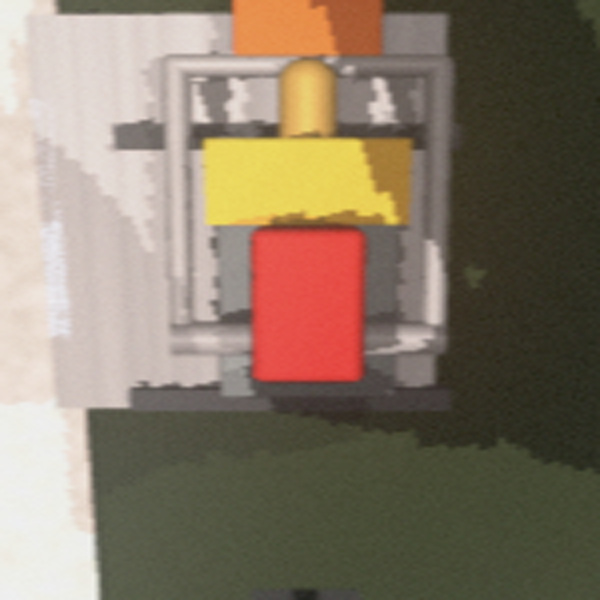

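View pics/s23.png

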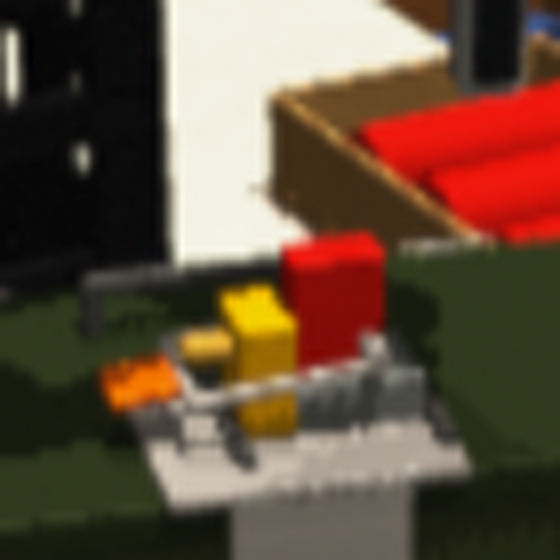

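```bash
python3 - <<'E'
from h import *
S=get_image('side')
for th in(0,-.07,-.1,-.2,-.25):
    f=lambda r,v:((proj(S,H+r*(np.cos(th)*U+np.sin(th)*Z)+v*V)[0]-[275,95])*8).round(0)
    print(th,"bow end",f(.063,.023),"tab ctr",f(.076,0))
b=[(s,c) for s,c,_ in blobs(S["image"],(7,180,100),(16,255,255)) if 280<c[0]<305];print([(s,((np.array(c)-[275,95])*8).round(0)) for s,c in b])
W=get_image('wrist');g=lambda r,z:((cast(W,(326,r),z)[0]-H)@U*1000).round(2)
print("near",g(40+225/3,.142),"headfront",g(40+228/3,.162),"tip-36",g(40+58/3,.1305)-36)
E
```

```text
0 bow end [188. 375.] tab ctr [134. 348.]
-0.07 bow end [188. 387.] tab ctr [135. 363.]
-0.1 bow end [189. 392.] tab ctr [136. 369.]
-0.2 bow end [192. 409.] tab ctr [140. 389.]
-0.25 bow end [195. 417.] tab ctr [143. 399.]
[([288, 139, 9, 7, 47], array([136., 378.]))]
near 26.6 headfront 26.4 tip-36 26.61
```

```bash
python3 -c "
from station import order,sensors
print(sensors.get_obs()['t']); print(order.finish_job())"
```

```text
38.9
the job is handed in; nothing more can be done
None
```

I locked the case and handed the job in at 38.9 s; the hand-in gives no verdict. I took the red-headed pin from the tray and pushed it home in the yellow lug, with about 7 N against the lug at the end. I then flipped the ring over and pressed it past the nose with a highest reading of about 8 N vertical and 4 N sideways.

- **Pin position:** When the ring snapped over, the pin had crept back about 1.9 mm, still inside the 2.5 mm limit but close to it. I nudged it forward from behind at about 6 N until it stopped firmly. The last wrist picture puts the shoulder within about 0.2 mm of the lug face.
- **Ring:** It rests at about -0.14 to -0.17 rad, with the bow below the nose. That is past the -0.07 limit but not right against the -0.2 stop.
- **Disagreement:** My first estimate of the pin's height in the grip, from its size in the wrist image, was about 2.5 mm off. I used the height felt by touching the seat instead.
- **Clearance:** The arm was clear of the pin and case at hand-in. I did not re-measure the cartons, plain pin or tape roll, but nothing in the moves or forces suggested I touched them.

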